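# Park the captive screw of a microscope lamp housing and draw out the lamp drawer

### The job

The lamp of the microscope has to be changed. The captive screw on top of the grey lamp housing is already unscrewed from the lamp drawer, but its spring still holds its tip down in the drawer: pull the knurled head up until its thread meets the retaining bush, keep pulling lightly while you turn it anticlockwise (seen from above) so that the thread catches, and drive it gently to the end of the thread, so that it stays up, parked, when you let go. Then draw the lamp drawer out to its stop by its bar handle, never forcing the screw or the drawer, and leave everything else on the bench where it is.

Things in the scene. Friction and masses are not known exactly. Their poses are not given: they have to be found in the camera images.
- microscope: White upright microscope, fixed to the bench, with a grey lamp housing (box 110 x 100 mm on feet, roof 110 mm above the bench) at its rear. Origin on the bench under the middle of the housing, z up. The microscope's base, limb and head (up to 0.4 m tall) stand on its +y side, the limb from y = +139 mm on; the lamp drawer opens towards -x.
- screw_grip (a point): Middle of the knurled metal head (28 mm diameter, 17 mm tall) of the upright captive screw on the housing's roof; moves up and down with the screw but does not turn. At rest 132.5 mm above the bench, the head's underside 14 mm above the roof. Parked at the thread's end and let go it is 144.4 to 147 mm up. A spring pulls the screw down: 4.5 N at rest, 7 N at 10 mm of lift, 8 N parked.
- screw_head: The captive screw with its head; lifts and turns. Origin on its axis, under the head. Lifted 8.7 to 11.3 mm its thread meets the bush's hard underside. Held up lightly against it and turned anticlockwise (from above) it catches within 1.8 rad. Height and angle differ each time and cannot be seen. Let go before that, it springs down but keeps its angle. Free turning takes about 0.03 N m.
- bush: Steel retaining bush on the roof round the screw: collar 22 mm wide, 13.5 mm tall, flange 27 mm wide, 3 mm high. Origin on its axis at the roof's top. Once caught the screw climbs 1.9 mm per rad (1.2 mm play) for 2.5 rad to the thread's end, a springy stop (0.1 rad for 0.1 N m), and stays where left. The thread (8 mm radius) must never bear over 30 N, from pulling or turning on at the stop.
- drawer: Lamp drawer with a grey front plate (86 x 76 mm) and the lamp in it. Origin and axes are the microscope's when shut; it slides 65 mm towards the microscope's -x to its stop, with about 2 N of friction. The screw's tip blocks it until the screw is within about 1.5 mm of its parked height.
- drawer_handle (a point): Middle of the drawer's steel bar handle: round bar, 11 mm diameter, 56 mm long along the microscope's y, 88 mm above the bench, with a 29 mm gap between it and the front plate; when shut at x = -98 mm in the microscope's frame. Can be pinched from above.
- lamp_carton: Bystander: small cardboard box of a spare lamp, 42 x 42 x 55 mm, beside the lamp housing. Origin under its centre.
- slide_box: Bystander: flat blue box for slides, 96 x 84 x 32 mm, behind the lamp housing. Origin under its centre.
- screwdriver: Bystander: screwdriver lying on the bench.
- stain_bottle: Bystander: small amber bottle with a red cap, 32 mm diameter, 75 mm tall. Origin under its centre.
- petri_dish: Bystander: clear shallow dish, 90 mm diameter, 16 mm tall. Origin under its centre.
- magnifier: Bystander: black hand magnifier lying flat, 145 mm long.
- marker: Bystander: blue marker pen lying on the bench, 135 mm long.

How it is judged:
By the outcome, as a careful person would: the job done as asked, in the order asked, and still so for the second after the job is handed in, with the robot touching nothing.
It also fails if it takes over 72 s, if anything falls off the work surface, if the arm or the gripper's body presses on something with over 40 N, if the wrist force passes 120 N, or if a joint passes its speed limit or range.

### The arm

A 7-joint arm with a two-finger parallel gripper is mounted at the origin on the work surface. World frame = base frame: x ahead of the robot, y to its left, z up, the work surface at z = 0. Lengths are in m, angles in rad, forces in N, time in s.
With the tool pointing down it reaches from about 0.425 to 0.825 m from the base axis. Payload 3.6 kg.
Tool frame: the origin (TCP) lies on the centre line of the jaws, within the pads' length; the fingertips stand 11 mm ahead of it and the grasp point (between the pads) lies 8 mm behind it; y points along the fingers, z is the direction in which the jaws open and shut, and the axes are right-handed (so a half turn about y gives the same grasp; the last joint's range is limited). The gripper opens to 93 mm and grips with 3 to 60 N. Pads are 15 mm wide; open, the fingers measure 128 mm over their backs; the gripper's body (75 mm by 188 mm) begins 65 mm behind the grasp point.
Start: joints at [1.312, 0.615, -0.013, 1.423, 0.008, 1.103, -0.04], TCP at [0.15, -0.632, 0.204] pointing down, gripper open.
Joint ranges: [-3.12, 3.12], [-0.3, 2.06], [-1.34, 1.32], [0.26, 2.42], [-1.36, 4.5], [0.01, 1.98], [-2.84, 2.84]. Speed limits (rad/s): [2.79, 2.79, 3.14, 3.14, 3.14, 3.14, 3.14].

### API

Orientations are given as a unit quaternion [w, x, y, z].
In Python, from bench import observe, capture, sign_off gives the robot as it stands.
- The arm moves only by the tool move_arm, never from a script. Its argument "increments" is text: rows parted by semicolons, each of 7 numbers parted by spaces: the shift along the tool's x, y, z in m, then the turn, a rotation vector about the tool's x, y, z in rad, then the finger opening in m, from 0 to 0.093. In form: tx ty tz wx wy wz gripper; .... A call has 1 to 5 rows; each row is the pose to reach, as a shift and turn from the pose commanded when the call began, along the tool's axes at that moment; what a row does not reach only later rows make up. A row lasts 1/10 s, in which the tool goes at most 50 mm and 8.59 degrees, less where a joint would pass 70% of its speed; a pose out of reach is approached as far as the arm can. A call with a gripper value outside its range is refused whole. The fingers move at their own pace and stop on an object; the grip force is fixed at half the most. Time passes only in rows, so rows that repeat a pose let the fingers close. It gives the time, the measured TCP pose, the force and the opening at its end, in the units of the state.
- observe(): the state, without advancing time (a new reading comes with each control period).
- capture(name): name is "side" or "top" or "wrist"; returns a dict with "image" (420x560x3 uint8, blue, green, red), "fov_y" (degrees; the focal length in pixels is half the picture's height over the tangent of half this angle, whatever the lens; pixels are square), "cx", "cy" (the principal point, pixels), "origin" and "orientation" of the camera in the world; the wrist camera has in their place "hand_eye" (4x4, takes a point from camera to tool coordinates, whose origin is the TCP and whose axes are the tool frame's). Camera axes: x right, y down, z forward; pixel columns grow to the right and rows downward; lengths in m; the calibration is good to about 2 mm. The wrist camera is an equidistant fisheye: a pixel r from the principal point sees the ray r / f radians off the axis. A picture is of the moment at which its call begins: read the wrist's pose just before it. There is no depth.
- sign_off(): hands the job in, once; it reports no verdict.
The state is a dict: "time": time; "q": joint angles; "qvel": joint speeds; "tau": joint torques, N m; "eef_pos": TCP position; "tool_rot": TCP orientation; "contact_force": force on the tool from outside, world axes, zero at the start; "torque": the same for the moment, N m; "gripper_width": finger opening in m.
Only numpy, scipy, OpenCV 4.12 (cv2) and the standard library are available. Lean on these libraries where they do the work, as an engineer would, in place of code of your own. Each camera call takes 0.05 s, during which the arm holds its last target.

## Working session

There is one attempt and no reset: what is moved stays moved. The work goes in short steps, Python scripts to look and compute and a tool call to move; the robot and the scene stay as the last step left them, time stands still between calls to the robot, and variables do not carry over. Pictures are saved under pics/ and viewed, and the job is handed in when it is done.

Besides the shell and the picture viewer there is one more tool, called after ">>>" as name(argument=value, ...), one argument or row to a line, values as JSON. move_arm: Moves the arm, as the interface text tells. Its arguments: {"type":"object","properties":{"increments":{"type":"string"}},"required":["increments"]}

```bash
mkdir -p pics; ls; python3 - <<'E'
from bench import observe,capture
import cv2
s=observe();print(s)
for n in("side","top","wrist"):
    c=capture(n);cv2.imwrite(f"pics/{n}0.png",c["image"]);print(n,{k:v for k,v in c.items() if k!="image"})
E
```

```text
pics
{'time': 0.0, 'q': array([ 1.31153826,  0.61591134, -0.01263275,  1.42491086,  0.00809338,
        1.10338515, -0.04039239]), 'qvel': array([-2.04102369e-03,  1.56928144e-03,  2.23891742e-03, -8.39036396e-04,
        6.31614788e-05,  6.51604125e-04, -1.91525031e-03]), 'tau': array([ 2.23920265e-04, -4.58938551e+01,  2.08929917e-01, -1.65748376e+01,
       -6.11738046e-02,  2.04633654e-02,  2.29315146e-04]), 'eef_pos': array([ 0.14975634, -0.63165415,  0.20268232]), 'tool_rot': array([ 0.08202349, -0.08224933,  0.70321933, -0.70141982]), 'contact_force': array([-0.6437382 , -0.96117409, -0.00465563]), 'torque': array([-0.03373477,  0.03731144,  0.00644447]), 'gripper_width': 0.09327220437425818}
side {'fov_y': 56.27251487964784, 'cx': 278.4277381158163, 'cy': 213.3944860850065, 'origin': array([0.31881549, 0.66199511, 0.70239805]), 'orientation': array([ 0.07726994, -0.12906549,  0.88148783, -0.44760547])}
top {'fov_y': 54.37631854384562, 'cx': 279.9972761691554, 'cy': 209.02908795902422, 'origin': array([ 0.37611029, -0.0866103 ,  1.04206423]), 'orientation': array([ 0.06387125, -0.69674155,  0.71128238, -0.06744664])}
wrist {'fov_y': 65.70646984690485, 'cx': 279.39335833966834, 'cy': 207.45627299084003, 'hand_eye': array([[-5.07210509e-04,  9.55883127e-01,  2.93746814e-01,
        -8.31409269e-02],
       [-1.27454496e-04, -2.93746911e-01,  9.55883223e-01,
        -1.80573556e-01],
       [ 9.99999863e-01,  4.47394664e-04,  2.70823123e-04,
         1.00452849e-03],
       [ 0.00000000e+00,  0.00000000e+00,  0.00000000e+00,
         1.00000000e+00]])}
```

View pics/side0.png

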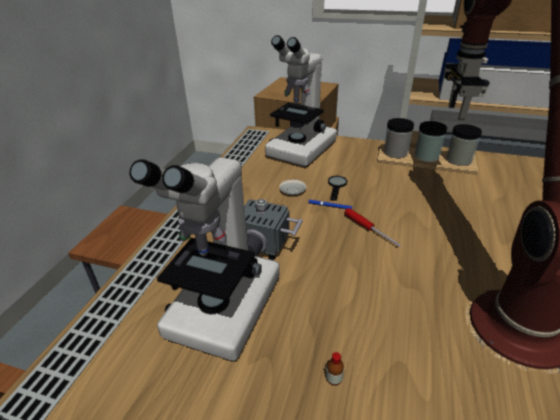

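View pics/top0.png

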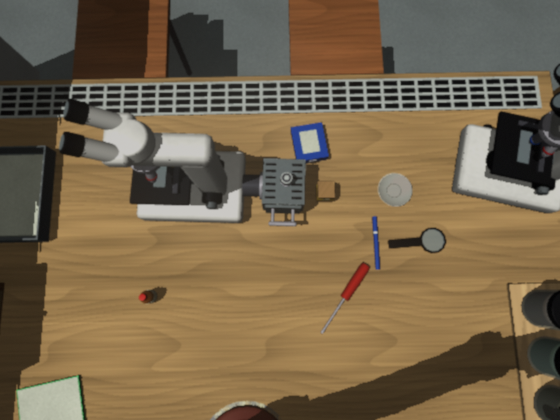

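View pics/wrist0.png

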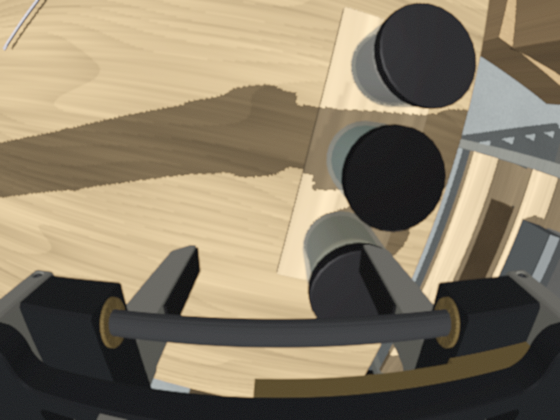

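The top view shows the screw head at about (287,177), the housing at (284,183), the handle bar near (283,223), and the carton near (326,189). I'll measure these next.

```bash
cat > h.py <<'E'
import numpy as np,cv2
from scipy.spatial.transform import Rotation as R
from bench import observe,capture
def rot(q): return R.from_quat([q[1],q[2],q[3],q[0]]).as_matrix()
def f(c): return 210/np.tan(np.radians(c["fov_y"]/2))
def ray(c,u,v):
    d=np.array([(u-c["cx"])/f(c),(v-c["cy"])/f(c),1.]);return c["origin"],rot(c["orientation"])@(d/np.linalg.norm(d))
def onz(c,u,v,z):
    o,d=ray(c,u,v);return o+d*(z-o[2])/d[2]
def tri(o1,d1,o2,d2):
    A=np.array([d1,-d2]).T;t=np.linalg.lstsq(A,o2-o1,rcond=None)[0]
    a=o1+t[0]*d1;b=o2+t[1]*d2;return (a+b)/2,np.linalg.norm(a-b)
def wpose(s): return rot(s["tool_rot"]),s["eef_pos"]
def wray(c,s,u,v):
    dx,dy=u-c["cx"],v-c["cy"];r=np.hypot(dx,dy);th=r/f(c)
    d=np.array([np.sin(th)*dx/(r+1e-9),np.sin(th)*dy/(r+1e-9),np.cos(th)])
    H=c["hand_eye"];Rt,p=wpose(s);return p+Rt@H[:3,3],Rt@H[:3,:3]@d
def wonz(c,s,u,v,z):
    o,d=wray(c,s,u,v);return o+d*(z-o[2])/d[2]
def wproj(c,s,P):
    H=c["hand_eye"];Rt,p=wpose(s);q=H[:3,:3].T@(Rt.T@(np.asarray(P)-p)-H[:3,3])
    th=np.arctan2(np.hypot(q[0],q[1]),q[2]);r=f(c)*th;n=np.hypot(q[0],q[1]);return c["cx"]+r*q[0]/n,c["cy"]+r*q[1]/n
def proj(c,P):
    q=rot(c["orientation"]).T@(np.asarray(P)-c["origin"]);return c["cx"]+f(c)*q[0]/q[2],c["cy"]+f(c)*q[1]/q[2]
E
python3 - <<'E'
from h import *
c=capture("top");im=c["image"]
print("screw",onz(c,287,177,.141),"handle",onz(c,283,223,.088))
print("tool axes cols",wpose(observe())[0].round(3))
x=cv2.resize(im[120:245,220:370],None,fx=5,fy=5,interpolation=cv2.INTER_CUBIC);cv2.imwrite("pics/t1.png",x[:600])
c=capture("side");im=c["image"]
x=cv2.resize(im[180:280,220:330],None,fx=6,fy=6,interpolation=cv2.INTER_CUBIC);cv2.imwrite("pics/s1.png",x)
E
```

```text
screw [ 0.6194452  -0.11046874  0.141     ] handle [ 0.52188228 -0.09973247  0.088     ]
tool axes cols [[-0.973 -0.     0.231]
 [-0.231  0.002 -0.973]
 [ 0.    -1.    -0.002]]
```

View pics/t1.png

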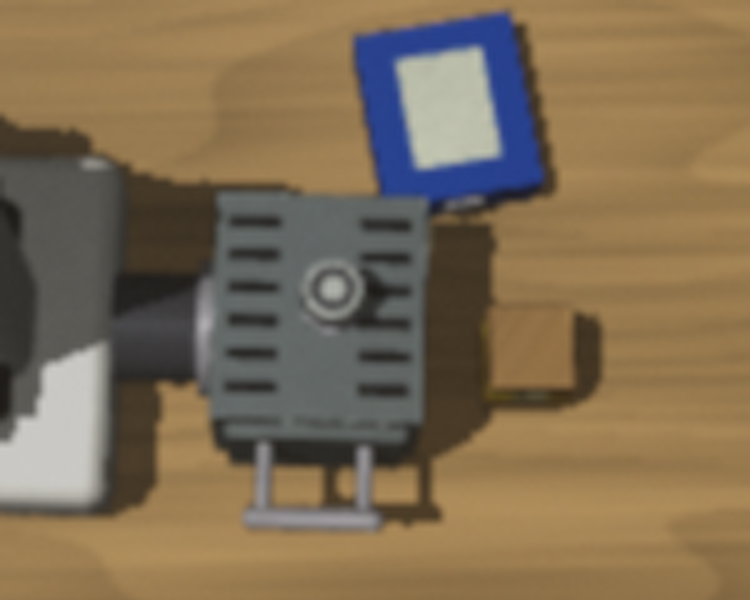

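View pics/s1.png

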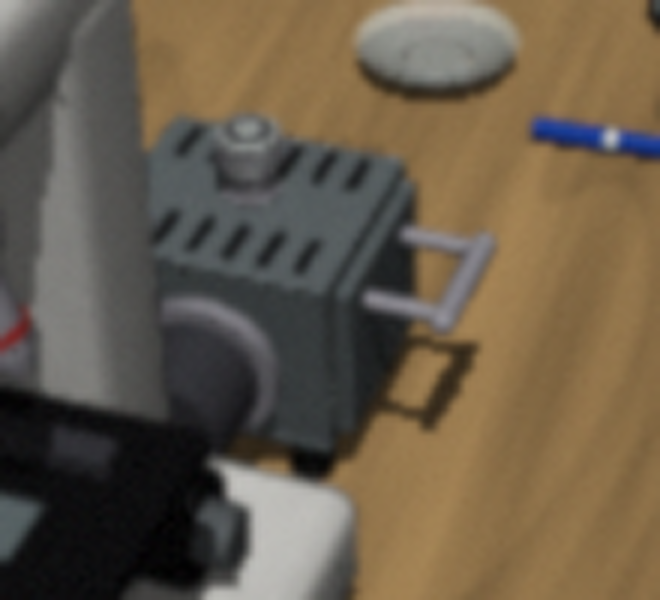

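```bash
python3 - <<'E'
from h import *
c=capture("top");s=capture("side")
T=lambda x,y:((x+.5)/5+219.5,(y+.5)/5+119.5); S=lambda x,y:((x+.5)/6+219.5,(y+.5)/6+179.5)
print("screw top(z .141)",onz(c,*T(332,288),.141),onz(s,*S(246,130),.141),tri(*ray(c,*T(332,288)),*ray(s,*S(246,130))))
a=onz(c,*T(245,518),.0885);b=onz(c,*T(381,521),.0885);print("handle ends",a,b,np.linalg.norm(a-b),(a+b)/2)
a2=onz(s,*S(486,240),.088);b2=onz(s,*S(443,324),.088);print("side",a2,b2,np.linalg.norm(a2-b2))
P=[onz(c,*T(*p),.11) for p in((216,191),(431,198),(421,428),(210,420))]
print(np.round(P,4)); print([np.linalg.norm(P[i]-P[(i+1)%4]).round(4) for i in range(4)],np.mean(P,0))
for i in range(4):
  d=P[(i+1)%4]-P[i];print(np.degrees(np.arctan2(d[1],d[0])))
d=b-a;print(np.degrees(np.arctan2(d[1],d[0])))
print("carton",onz(c,*T(533,347),.055),"slide",onz(c,*T(450,105),.032))
E
```

```text
screw top(z .141) [ 0.61902092 -0.10818152  0.141     ] [ 0.61886395 -0.11119952  0.141     ] (array([ 0.61805976, -0.10819213,  0.143225  ]), np.float64(0.0007101465441786704))
handle ends [ 0.5220241 -0.0657684  0.0885   ] [ 0.51928174 -0.12985584  0.0885    ] 0.06414608764539206 [ 0.52065292 -0.09781212  0.0885    ]
side [ 0.51848452 -0.13195512  0.088     ] [ 0.52094989 -0.07109677  0.088     ] 0.06090826505416633
[[ 0.6761 -0.0549  0.11  ]
 [ 0.6706 -0.157   0.11  ]
 [ 0.5594 -0.1487  0.11  ]
 [ 0.5651 -0.0507  0.11  ]]
[np.float64(0.1022), np.float64(0.1115), np.float64(0.0982), np.float64(0.111)] [ 0.61778093 -0.10283051  0.11      ]
-93.08567541779574
175.7415592697177
86.62153325133036
-2.194555230092693
-92.45023962247167
carton [ 0.60998143 -0.20922887  0.055     ] slide [ 0.74528238 -0.17437937  0.032     ]
```

```bash
cat >> h.py <<'E'
def goto(P,az):
    """tool-axes increment from measured pose to TCP P, tool straight down, jaw z-axis at azimuth az (rad)"""
    s=observe();Rt,p=wpose(s)
    z=np.array([np.cos(az),np.sin(az),0]);y=np.array([0,0,-1.]);G=np.array([np.cross(y,z),y,z]).T
    print("t",round(s["time"],2),"p",p.round(4),"inc",(Rt.T@(np.array(P)-p)).round(4),R.from_matrix(Rt.T@G).as_rotvec().round(4),"q",s["q"].round(2),"F",s["contact_force"].round(2),"M",s["torque"].round(3),"w",round(s["gripper_width"],4))
E
python3 -c "
from h import *
goto([.50,-.15,.26],-2.57)"
```

```text
t 0.35 p [ 0.1499 -0.6323  0.2036] inc [-0.4519 -0.0562 -0.3885] [5.0000e-04 1.2321e+00 4.0000e-04] q [ 1.31  0.62 -0.01  1.42  0.01  1.1  -0.04] F [-0.25 -0.53 -0.34] M [-0.021  0.046  0.038] w 0.093
```

>>> move_arm(
  increments="0 -0.04 0 0 0 0 0.093; -0.05 -0.06 -0.04 0 0.12 0 0.093; -0.085 -0.06 -0.07 0 0.25 0 0.093; -0.12 -0.06 -0.10 0 0.37 0 0.093; -0.155 -0.06 -0.13 0 0.5 0 0.093",
)

```text
time: 0.85
eef_pos: [0.2691, -0.4725, 0.2643]
tool_rot: [0.096, -0.097, -0.7, 0.701]
contact_force: [1.2, -0.2, 0.1]
gripper_width: 0.0928
```

```bash
python3 -c "
from h import *
goto([.50,-.15,.26],-2.57)"
```

```text
t 0.85 p [ 0.2691 -0.4725  0.2643] inc [-0.1355  0.0044 -0.3728] [ 0.      0.7266 -0.0014] q [ 0.95  0.39  0.09  1.64 -0.04  1.11 -0.79] F [ 1.23 -0.17  0.11] M [ 0.005 -0.068 -0.072] w 0.0928
```

>>> move_arm(
  increments="-0.018 0 -0.045 0 0.13 0 0.093; -0.035 0 -0.09 0 0.26 0 0.093; -0.05 0 -0.135 0 0.39 0 0.093; -0.067 0 -0.18 0 0.52 0 0.093; -0.08 0 -0.225 0 0.65 0 0.093",
)

```text
time: 1.35
eef_pos: [0.4053, -0.2773, 0.2641]
tool_rot: [-0.313, 0.314, 0.634, -0.634]
contact_force: [1.2, -0.5, 0.2]
gripper_width: 0.0932
```

```bash
python3 -c "
from h import *
goto([.57,-.125,.24],-2.57)"
```

```text
t 1.35 p [ 0.4053 -0.2773  0.2641] inc [ 0.0212  0.0242 -0.2233] [ 0.0007  0.08   -0.0008] q [ 0.44  0.31  0.16  1.78 -0.06  1.06 -1.87] F [ 1.21 -0.53  0.16] M [ 0.089 -0.033  0.019] w 0.0932
```

>>> move_arm(
  increments="0.005 0 -0.045 0 0.08 0 0.093; 0.01 0 -0.09 0 0.08 0 0.093; 0.015 0 -0.135 0 0.08 0 0.093; 0.02 0.01 -0.18 0 0.08 0 0.093; 0.021 0.02 -0.223 0 0.08 0 0.093",
)

```text
time: 1.85
eef_pos: [0.5693, -0.1241, 0.2442]
tool_rot: [-0.336, 0.337, 0.622, -0.621]
contact_force: [0.8, -1.3, -1.0]
gripper_width: 0.0931
```

```bash
python3 - <<'E'
from h import *
goto([.619,-.1095,.2],-2.57)
s=observe();c=capture("wrist");im=c["image"].copy()
for P,col in(((.619,-.1095,.141),(0,0,255)),((.520,-.099,.0935),(0,255,0))):
    u,v=wproj(c,s,P);print(u,v);
    if 0<u<560 and 0<v<420: cv2.circle(im,(int(u),int(v)),3,col,1)
cv2.imwrite("pics/w1.png",im)
E
```

```text
t 1.85 p [ 0.5693 -0.1241  0.2442] inc [-0.0149  0.0442 -0.0495] [ 0.0014  0.0062 -0.0004] q [ 0.11  0.47  0.11  1.57 -0.06  1.1  -2.33] F [ 0.79 -1.32 -0.95] M [ 0.11  -0.022 -0.004] w 0.0931
225.4276001030413 187.77759918531882
305.28103921480215 233.32622248919324
```

View pics/w1.png

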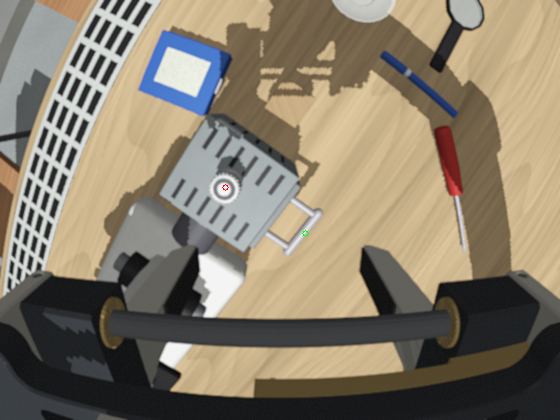

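```bash
python3 - <<'E'
from h import *
s=observe();c=capture("wrist");im=c["image"]
cv2.imwrite("pics/w2.png",cv2.resize(im[160:270,180:340],None,fx=5,fy=5,interpolation=cv2.INTER_CUBIC))
E
```

```text
(no output)
```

View pics/w2.png

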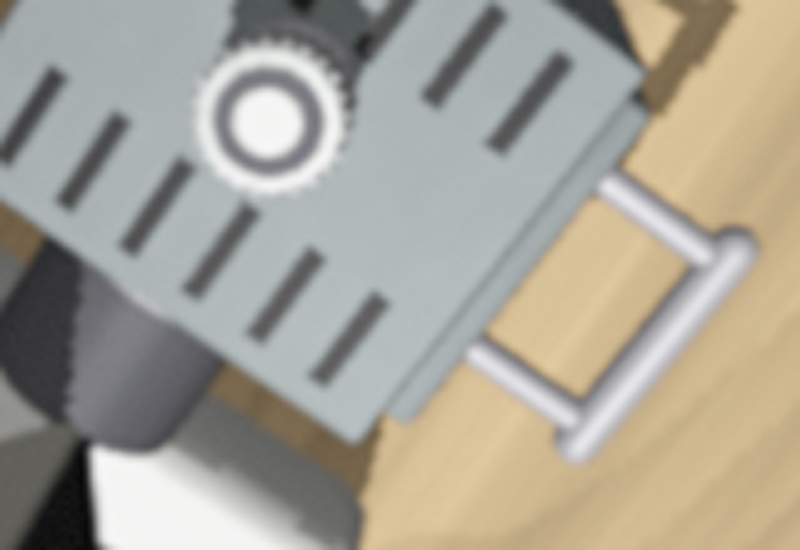

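```bash
python3 - <<'E'
from h import *
s=observe();c=capture("wrist");print(s["eef_pos"])
T=lambda x,y:((x+.5)/5+179.5,(y+.5)/5+159.5)
print(wonz(c,s,*T(267,121),.141),wproj(c,s,(.619,-.1095,.141)))
a,b=wonz(c,s,*T(577,446),.09),wonz(c,s,*T(738,245),.09);print(a,b,(a+b)/2,np.linalg.norm(a-b))
cv2.imwrite("pics/w3.png",cv2.resize(c["image"][160:270,180:340],None,fx=5,fy=5,interpolation=cv2.INTER_CUBIC))
goto([.619,-.1095,.2],-2.57)
E
```

```text
[ 0.57128661 -0.11838246  0.2415741 ]
[ 0.6167218 -0.1104559  0.141    ] (np.float64(230.30433627780172), np.float64(183.30500776986844))
[ 0.51982147 -0.07102131  0.09      ] [ 0.51779008 -0.1292527   0.09      ] [ 0.51880577 -0.10013701  0.09      ] 0.058266812943132545
t 2.0 p [ 0.5692 -0.1224  0.2424] inc [-0.0168  0.0423 -0.0487] [-0.0003  0.0117  0.0027] q [ 0.11  0.48  0.11  1.57 -0.06  1.1  -2.33] F [-0.4  -0.79 -0.37] M [0.065 0.062 0.021] w 0.0935
```

View pics/w3.png

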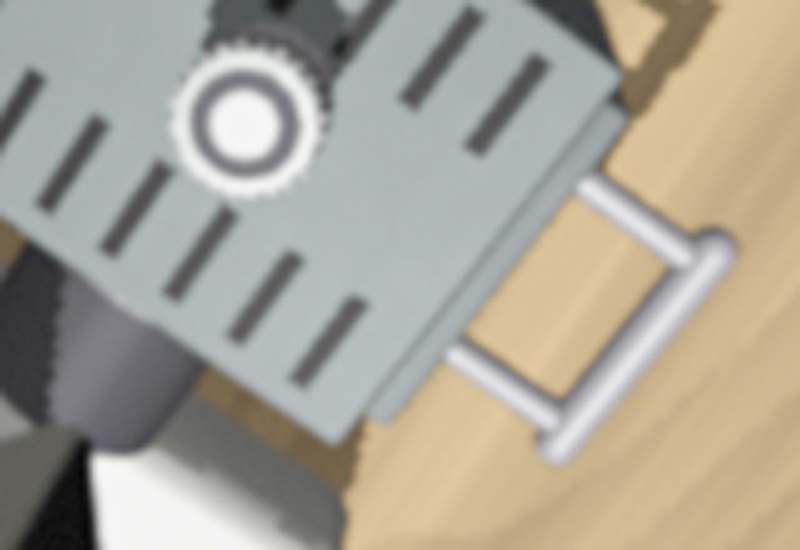

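>>> move_arm(
  increments="-0.008 0.015 -0.024 0 0.01 0 0.093; -0.0165 0.03 -0.048 0 0.012 0 0.093; -0.0165 0.05 -0.048 0 0.012 0 0.093; -0.0165 0.06 -0.048 0 0.012 0 0.093; -0.0165 0.06 -0.048 0 0.012 0 0.093",
)

```text
time: 2.5
eef_pos: [0.6151, -0.1154, 0.1826]
tool_rot: [0.343, -0.34, -0.618, 0.62]
contact_force: [-0.8, -0.7, 1.5]
gripper_width: 0.0928
```

```bash
python3 - <<'E'
from h import *
goto([.618,-.110,.126],-2.57)
s=observe();c=capture("wrist");print(wproj(c,s,(.618,-.110,.141)))
cv2.imwrite("pics/w4.png",c["image"])
s2=observe();print(s["eef_pos"],s2["eef_pos"])
E
```

```text
t 2.5 p [ 0.6151 -0.1154  0.1826] inc [ 0.0029  0.0566 -0.0055] [-0.0036 -0.0093  0.0019] q [ 0.09  0.6   0.11  1.53 -0.07  1.02 -2.37] F [-0.81 -0.72  1.54] M [ 0.052 -0.024  0.001] w 0.0928
(np.float64(272.58963884569283), np.float64(231.09627259050882))
[ 0.61510388 -0.11536066  0.18260745] [ 0.61607982 -0.11536502  0.18395793]
```

View pics/w4.png

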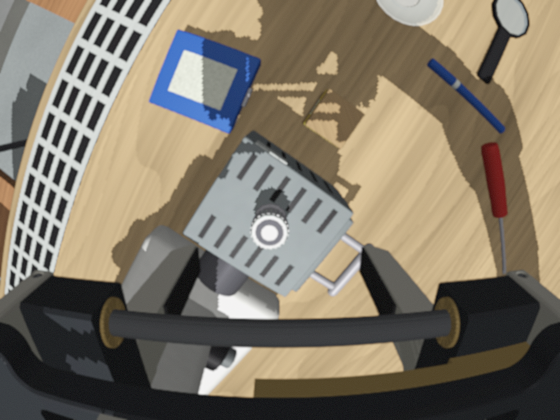

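```bash
python3 - <<'E'
from h import *
s=observe();P=[s["eef_pos"]]
c=capture("wrist");im=c["image"]
for _ in range(3):
    P.append(observe()["eef_pos"]);capture("side")
print(np.round(P,4))
g=im[200:265,235:305];cv2.imwrite("pics/w5.png",cv2.resize(g,None,fx=8,fy=8,interpolation=cv2.INTER_CUBIC))
for u,v in((269.5,233),):
    o,d=wray(c,s,u,v);Rt,p=wpose(s);w=o+d*(.141-o[2])/d[2];print(w,Rt.T@(w-p))
goto([.618,-.110,.126],-2.57)
E
```

```text
[[ 0.6161 -0.1154  0.184 ]
 [ 0.6168 -0.1153  0.1848]
 [ 0.6172 -0.1151  0.1853]
 [ 0.6174 -0.1148  0.1854]]
[ 0.61996747 -0.10704604  0.141     ] [ 0.00495964  0.04294807 -0.0077826 ]
t 2.75 p [ 0.6175 -0.1146  0.1853] inc [ 0.0037  0.0593 -0.0028] [ 0.0018 -0.0078 -0.0017] q [ 0.09  0.6   0.11  1.52 -0.07  1.02 -2.37] F [-0.22  1.11  0.51] M [0.136 0.011 0.002] w 0.093
```

View pics/w5.png

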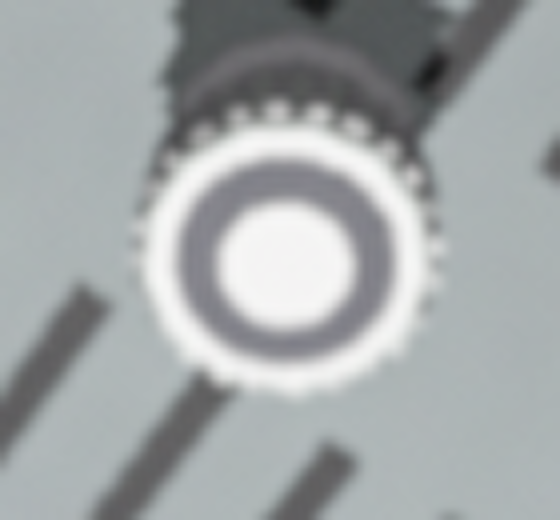

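>>> move_arm(
  increments="0.004 0.015 -0.005 0 0 0 0.06; 0.004 0.03 -0.005 0 0 0 0.06; 0.004 0.045 -0.005 0 0 0 0.06; 0.004 0.058 -0.005 0 0 0 0.06; 0.004 0.058 -0.005 0 0 0 0.06",
)

```text
time: 3.25
eef_pos: [0.618, -0.1077, 0.1245]
tool_rot: [0.342, -0.34, -0.619, 0.62]
contact_force: [-0.4, -0.5, -0.1]
gripper_width: 0.0613
```

```bash
python3 - <<'E'
from h import *
capture("side");capture("top")
goto([.6195,-.1085,.126],-2.57)
s=observe();c=capture("wrist");
cv2.imwrite("pics/w6.png",c["image"])
c=capture("side");cv2.imwrite("pics/s2.png",cv2.resize(c["image"][170:270,200:320],None,fx=6,fy=6))
goto([.6195,-.1085,.126],-2.57)
E
```

```text
t 3.35 p [ 0.6195 -0.1081  0.1263] inc [-0.0004  0.0003  0.0002] [ 0.0006 -0.0073 -0.0005] q [ 0.08  0.66  0.1   1.58 -0.08  0.9  -2.37] F [-0.07  0.73  0.17] M [ 0.111 -0.003 -0.017] w 0.0601
t 3.45 p [ 0.62   -0.1081  0.1269] inc [-0.0001  0.0009  0.0006] [ 0.0016 -0.0071 -0.0013] q [ 0.08  0.66  0.1   1.58 -0.08  0.9  -2.37] F [-0.02  0.28  0.37] M [ 0.098 -0.01   0.03 ] w 0.06
```

View pics/w6.png

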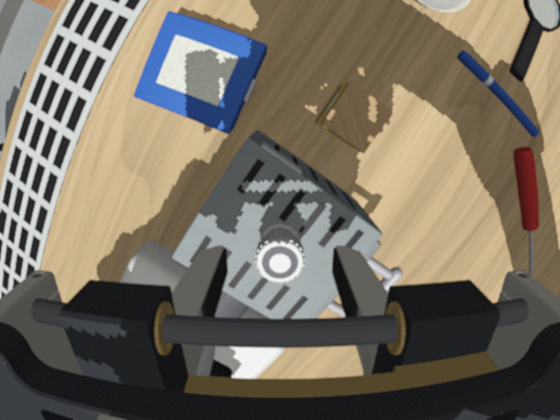

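View pics/s2.png

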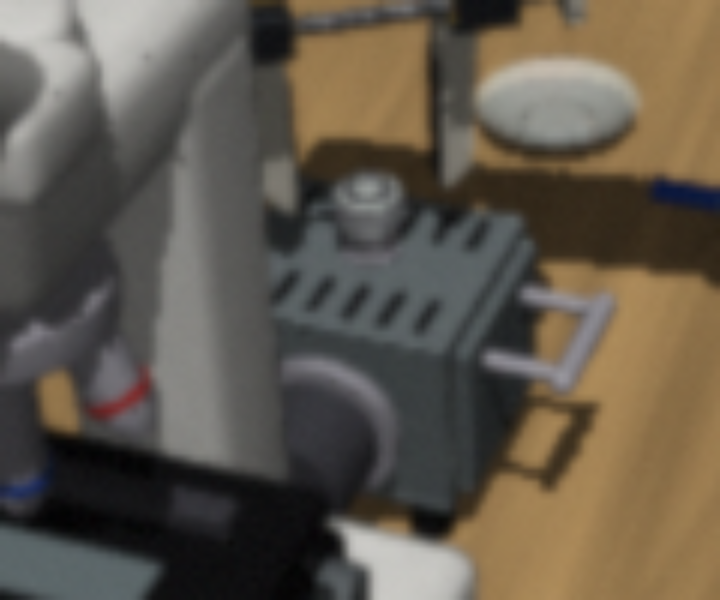

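```bash
python3 - <<'E'
from h import *
c=capture("wrist");H=c["hand_eye"]
for x in(-.003,0,.003):
    q=H[:3,:3].T@(np.array([x,-.0145,0])-H[:3,3]);th=np.arctan2(np.hypot(q[0],q[1]),q[2]);r=f(c)*th;n=np.hypot(q[0],q[1]);print(x,c["cx"]+r*q[0]/n,c["cy"]+r*q[1]/n)
E
```

```text
-0.003 280.07342693959646 257.3289330099526
0 280.0664339563333 262.04661704491514
0.003 280.059438000853 266.6962826449309
```

>>> move_arm(
  increments="0 0 0 0 0 0 0.03; 0 0 0 0 0 0 0.015; 0 0 0 0 0 0 0.0; 0 0 0 0 0 0 0.0; 0 0 0 0 0 0 0.0",
)

```text
time: 4.0
eef_pos: [0.6194, -0.1078, 0.1261]
tool_rot: [-0.341, 0.341, 0.62, -0.619]
contact_force: [-0.8, 1.5, 8.3]
gripper_width: 0.0245
```

```bash
python3 -c "
from h import *
goto([.6195,-.1085,.126],-2.57)"
```

```text
t 4.0 p [ 0.6194 -0.1078  0.1261] inc [-0.0006  0.0001  0.0003] [ 0.0005 -0.0071 -0.0001] q [ 0.08  0.66  0.1   1.59 -0.08  0.9  -2.37] F [-0.82  1.48  8.33] M [0.213 0.383 0.011] w 0.0245
```

```bash
python3 - <<'E'
from h import *
c=capture("wrist");
cv2.imwrite("pics/w7.png",cv2.resize(c["image"][200:310,200:360],None,fx=5,fy=5))
c=capture("side");cv2.imwrite("pics/s3.png",cv2.resize(c["image"][170:270,200:320],None,fx=6,fy=6))
goto([.6195,-.1085,.126],-2.57)
E
```

```text
t 4.1 p [ 0.6195 -0.1083  0.1266] inc [-0.0002  0.0006  0.0001] [ 0.0004 -0.0071 -0.0009] q [ 0.08  0.66  0.1   1.58 -0.08  0.9  -2.37] F [-1.22 -1.29  5.47] M [ 0.089  0.109 -0.014] w 0.0166
```

View pics/w7.png

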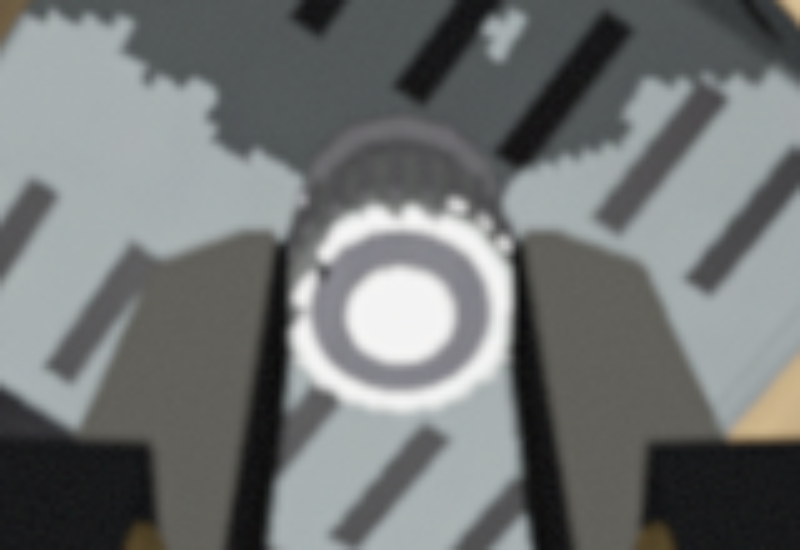

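View pics/s3.png

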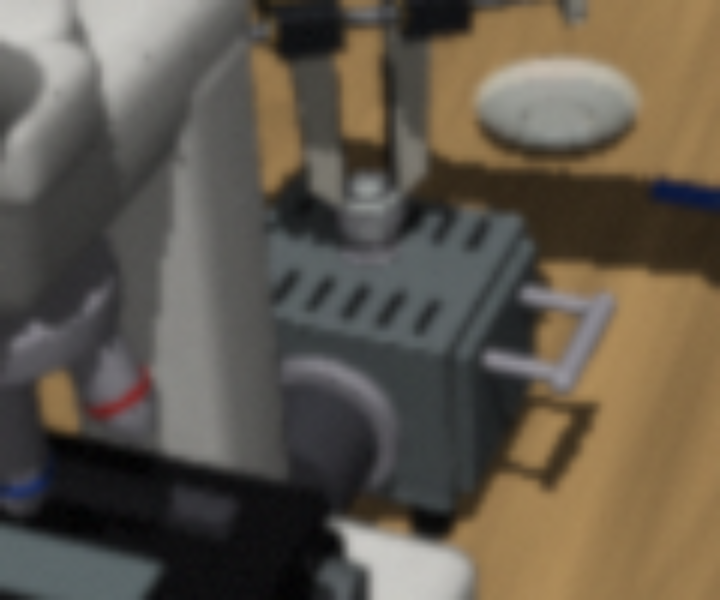

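```bash
python3 - <<'E'
from h import *
c=capture("wrist");H=c["hand_eye"]
im=c["image"].copy()
def pj(t):
    q=H[:3,:3].T@(np.array(t)-H[:3,3]);n=np.hypot(q[0],q[1]);r=f(c)*np.arctan2(n,q[2]);return c["cx"]+r*q[0]/n,c["cy"]+r*q[1]/n
for w in(.014,):
  for y in(.011,0,-.008,-.016):
    print(y,[tuple(np.round(pj((x,y,z)),1)) for x in(-.0075,.0075) for z in(-w,w)])
cv2.imwrite("pics/w8.png",cv2.resize(im[200:310,200:360],None,fx=5,fy=5))
c=capture("side");cv2.imwrite("pics/s4.png",cv2.resize(c["image"][170:270,200:320],None,fx=6,fy=6))
goto([.6195,-.1085,.126],-2.57)
E
```

```text
0.011 [(np.float64(258.0), np.float64(233.3)), (np.float64(302.1), np.float64(233.3)), (np.float64(258.5), np.float64(254.6)), (np.float64(301.5), np.float64(254.7))]
0 [(np.float64(256.8), np.float64(240.0)), (np.float64(303.3), np.float64(240.1)), (np.float64(257.5), np.float64(262.2)), (np.float64(302.6), np.float64(262.3))]
-0.008 [(np.float64(255.9), np.float64(245.4)), (np.float64(304.2), np.float64(245.4)), (np.float64(256.6), np.float64(268.2)), (np.float64(303.5), np.float64(268.2))]
-0.016 [(np.float64(255.0), np.float64(251.1)), (np.float64(305.2), np.float64(251.2)), (np.float64(255.7), np.float64(274.6)), (np.float64(304.4), np.float64(274.7))]
t 4.2 p [ 0.6195 -0.1085  0.1266] inc [-0.      0.0006  0.    ] [ 0.0005 -0.0074 -0.0011] q [ 0.08  0.66  0.1   1.58 -0.08  0.9  -2.37] F [-0.43 -0.46  4.94] M [-0.035  0.151 -0.007] w 0.0085
```

View pics/w8.png

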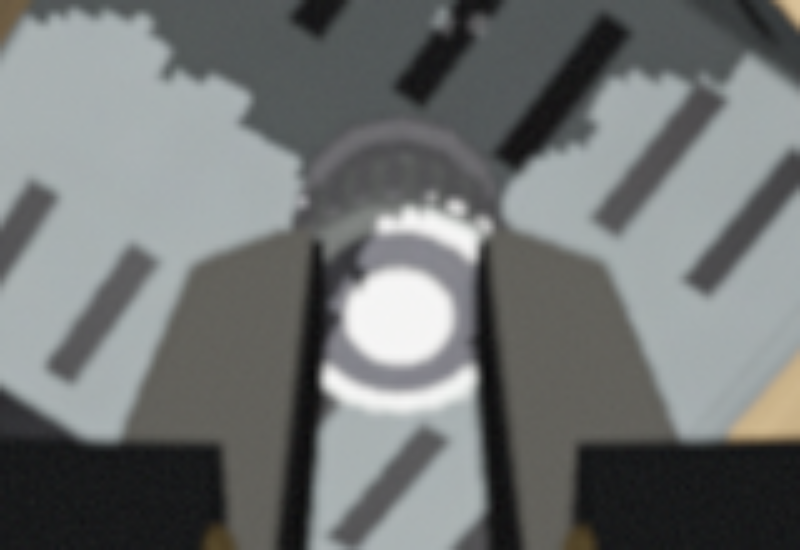

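View pics/s4.png

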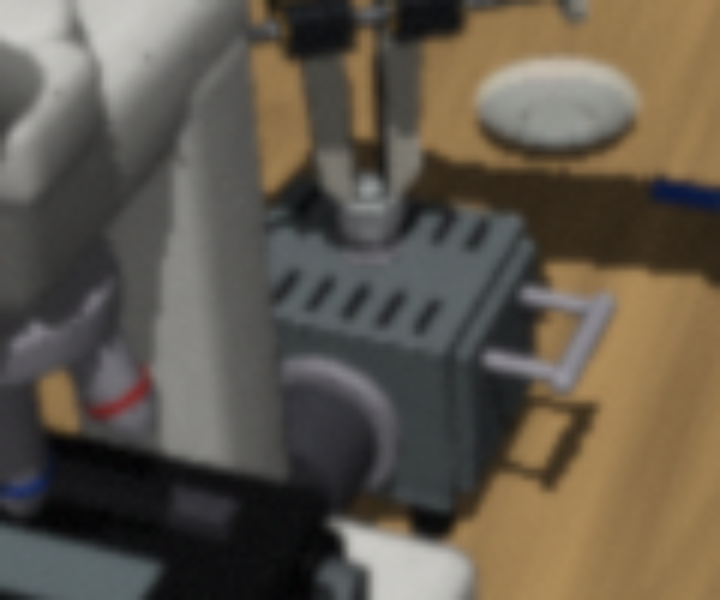

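```bash
python3 - <<'E'
from h import *
c=capture("side")
d=np.array([-.84,-.54]);e=np.array([-.54,.84])
for w in (.03,):
 for sg in(1,-1):
  for t in(w,w+.008):
   for z in(.1155,.128,.14):
    p=np.array([.6195,-.108])+sg*t*d; u,v=proj(c,(*p,z)); print(sg,t,z,"crop",round((u-200)*6),round((v-170)*6))
u,v=proj(c,(.6195,-.1085,.141));print("head",(u-200)*6,(v-170)*6)
E
```

```text
1 0.03 0.1155 crop 430 229
1 0.03 0.128 crop 429 205
1 0.03 0.14 crop 428 182
1 0.038 0.1155 crop 448 225
1 0.038 0.128 crop 447 202
1 0.038 0.14 crop 446 178
-1 0.03 0.1155 crop 294 252
-1 0.03 0.128 crop 292 228
-1 0.03 0.14 crop 290 205
-1 0.038 0.1155 crop 276 256
-1 0.038 0.128 crop 274 232
-1 0.038 0.14 crop 272 208
head 359.97000384054843 190.72917654595534
```

>>> move_arm(
  increments="0 0 0 0 0 0 0.06; 0 -0.02 0 0 0 0 0.06; 0 -0.03 0 0 0 0 0.06; 0 -0.03 0 0 0 0 0.06",
)

```text
time: 4.65
eef_pos: [0.6202, -0.1079, 0.1571]
tool_rot: [-0.34, 0.342, 0.62, -0.619]
contact_force: [0.5, -0.4, -0.0]
gripper_width: 0.0321
```

```bash
python3 - <<'E'
from h import *
goto([.6195,-.1085,.126],-2.57)
c=capture("wrist")
cv2.imwrite("pics/w9.png",cv2.resize(c["image"][190:310,190:360],None,fx=4.7,fy=4.7))
c=capture("side");cv2.imwrite("pics/s5.png",cv2.resize(c["image"][130:270,200:340],None,fx=4,fy=4))
goto([.6195,-.1085,.126],-2.57)
E
```

```text
t 4.65 p [ 0.6202 -0.1079  0.1571] inc [-0.0001  0.0311  0.0009] [ 0.0024 -0.007  -0.0018] q [ 0.08  0.63  0.1   1.55 -0.07  0.96 -2.37] F [ 0.47 -0.37 -0.01] M [ 0.097 -0.048  0.02 ] w 0.0321
t 4.75 p [ 0.6189 -0.1077  0.1553] inc [-0.001   0.0293 -0.0001] [-0.0004 -0.007   0.0007] q [ 0.08  0.63  0.1   1.55 -0.07  0.96 -2.37] F [ 0.19  0.54 -0.13] M [ 0.075 -0.022  0.009] w 0.0403
```

View pics/w9.png

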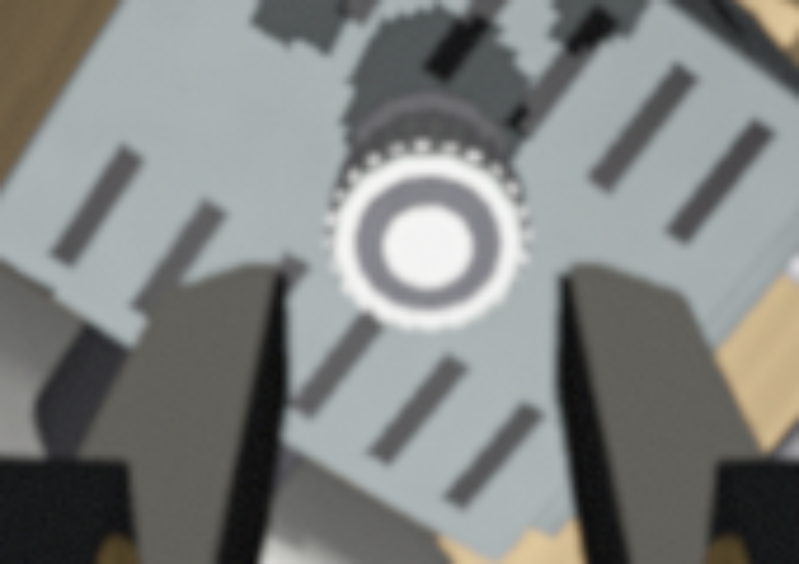

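View pics/s5.png

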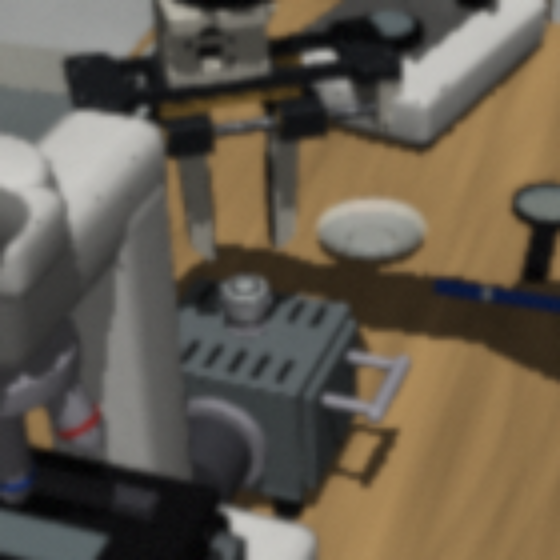

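>>> move_arm(
  increments="0.0015 0 0 0 0 0 0.06; 0.0015 0 0 0 0 0 0.06; 0.0015 0.02 0 0 0 0 0.06; 0.0015 0.04 0 0 0 0 0.06; 0.0015 0.04 0 0 0 0 0.06",
)

```text
time: 5.25
eef_pos: [0.6158, -0.106, 0.1127]
tool_rot: [0.343, -0.338, -0.619, 0.62]
contact_force: [0.1, 0.3, -0.6]
gripper_width: 0.06
```

```bash
python3 - <<'E'
from h import *
c=capture("side");c=capture("wrist")
cv2.imwrite("pics/w10.png",cv2.resize(c["image"][190:310,190:360],None,fx=4.7,fy=4.7))
c=capture("side");cv2.imwrite("pics/s6.png",cv2.resize(c["image"][170:270,200:320],None,fx=6,fy=6))
goto([.6195,-.1085,.105],-2.57)
E
```

```text
t 5.4 p [ 0.6189 -0.1068  0.1164] inc [-0.0018  0.0114  0.0004] [ 0.0007 -0.0071 -0.0007] q [ 0.08  0.67  0.1   1.6  -0.08  0.88 -2.37] F [-0.18  0.48  0.25] M [ 0.072 -0.061  0.003] w 0.0602
```

View pics/w10.png

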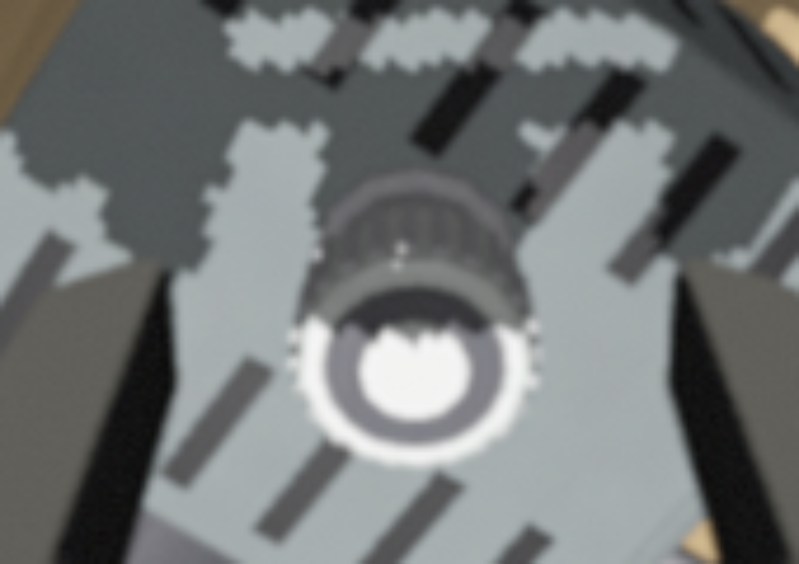

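View pics/s6.png

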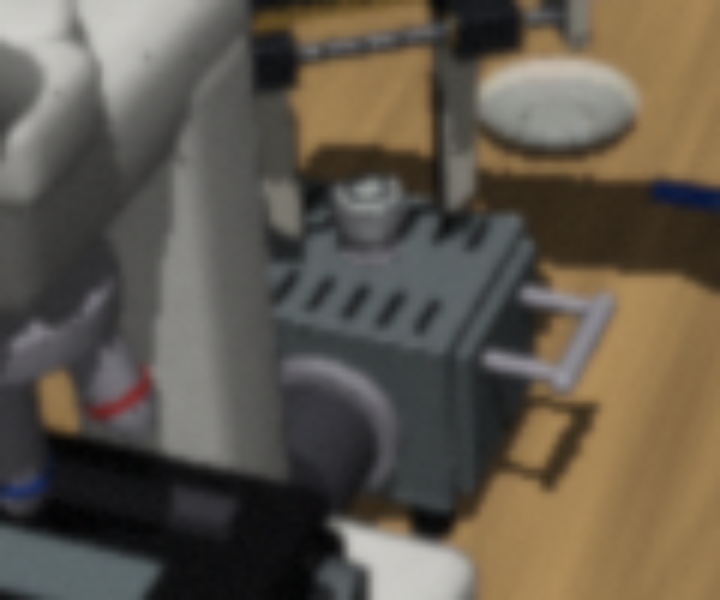

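>>> move_arm(
  increments="0 0.004 0 0 0 0 0.06; 0 0.008 0 0 0 0 0.06; 0 0.008 0 0 0 0 0.035; 0 0.008 0 0 0 0 0.015; 0 0.008 0 0 0 0 0.0",
)

```text
time: 5.9
eef_pos: [0.6185, -0.1067, 0.1081]
tool_rot: [-0.341, 0.341, 0.62, -0.619]
contact_force: [-0.3, 0.1, 0.2]
gripper_width: 0.0408
```

>>> move_arm(
  increments="0 0 0 0 0 0 0; 0 0 0 0 0 0 0; 0 0 0 0 0 0 0",
)

```text
time: 6.2
eef_pos: [0.6185, -0.1066, 0.108]
tool_rot: [-0.341, 0.341, 0.62, -0.619]
contact_force: [0.8, -0.6, 0.8]
gripper_width: 0.027
```

```bash
python3 - <<'E'
from h import *
c=capture("wrist")
cv2.imwrite("pics/w11.png",cv2.resize(c["image"][190:310,190:360],None,fx=4.7,fy=4.7))
c=capture("side");cv2.imwrite("pics/s7.png",cv2.resize(c["image"][170:270,200:320],None,fx=6,fy=6))
goto([.6195,-.1085,.105],-2.57)
E
```

```text
t 6.3 p [ 0.6185 -0.1066  0.108 ] inc [-0.0021  0.003   0.0002] [ 0.0003 -0.0071 -0.0002] q [ 0.08  0.68  0.1   1.61 -0.08  0.86 -2.37] F [0.3  0.1  0.75] M [ 0.119 -0.026 -0.035] w 0.0271
```

View pics/w11.png

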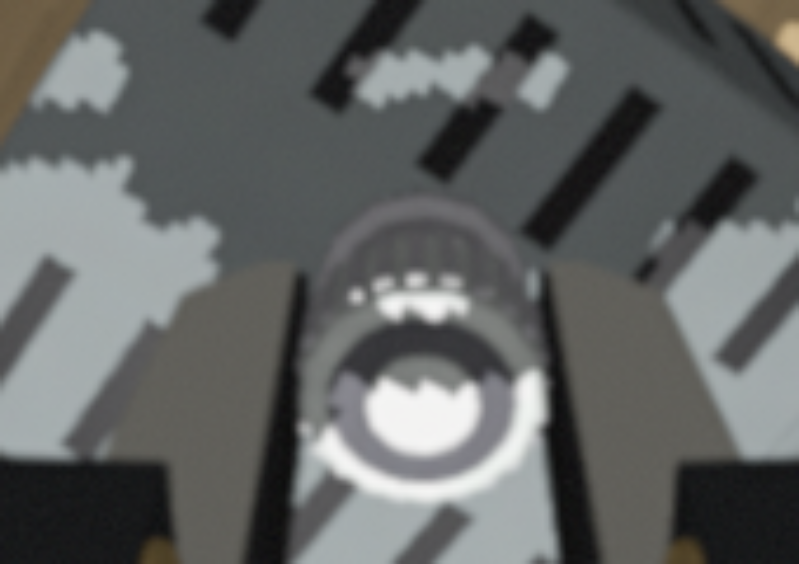

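View pics/s7.png

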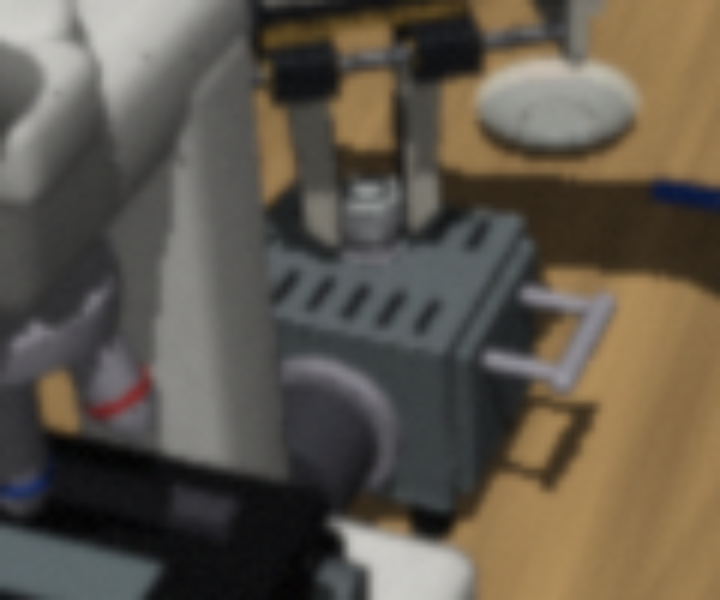

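>>> move_arm(
  increments="0 -0.002 0 0 0 0 0; 0 -0.004 0 0 0 0 0; 0 -0.004 0 0 0 0 0",
)

```text
time: 6.6
eef_pos: [0.6185, -0.1066, 0.1114]
tool_rot: [0.341, -0.341, -0.619, 0.619]
contact_force: [2.0, -0.0, -5.8]
gripper_width: 0.0273
```

```bash
python3 - <<'E'
from h import *
goto([.6195,-.1085,.108],-2.57)
c=capture("side");cv2.imwrite("pics/s8.png",cv2.resize(c["image"][170:270,200:320],None,fx=6,fy=6))
goto([.6195,-.1085,.108],-2.57)
E
```

```text
t 6.6 p [ 0.6185 -0.1066  0.1114] inc [-0.0021  0.0034  0.0001] [-0.     -0.0071  0.    ] q [ 0.08  0.68  0.1   1.6  -0.08  0.87 -2.37] F [ 1.98 -0.02 -5.81] M [ 0.026 -0.593  0.016] w 0.0273
t 6.65 p [ 0.6185 -0.1066  0.1114] inc [-0.0021  0.0034  0.0001] [-0.     -0.0071  0.0001] q [ 0.08  0.68  0.1   1.6  -0.08  0.87 -2.37] F [ 2.28 -1.13 -6.27] M [ 0.031 -0.603  0.019] w 0.0272
```

View pics/s8.png

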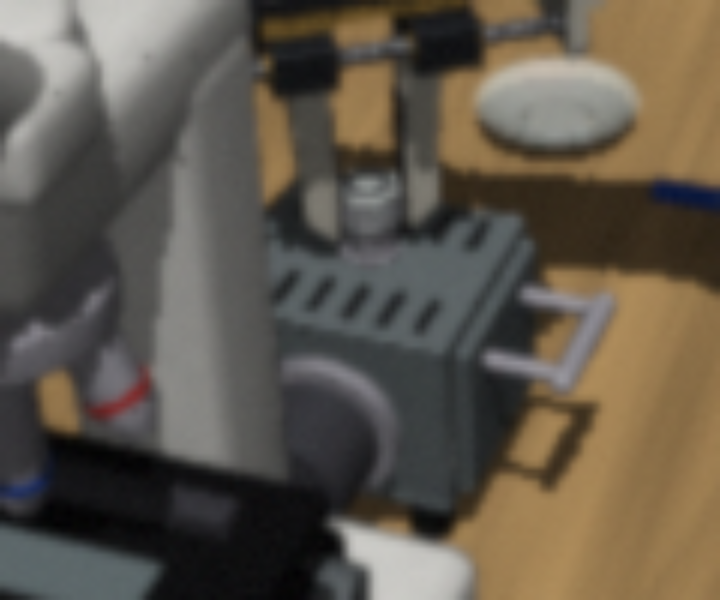

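>>> move_arm(
  increments="0 -0.002 0 0 0 0 0; 0 -0.004 0 0 0 0 0; 0 -0.004 0 0 0 0 0",
)

```text
time: 6.95
eef_pos: [0.6185, -0.1066, 0.116]
tool_rot: [-0.341, 0.341, 0.62, -0.619]
contact_force: [2.7, -0.0, -6.0]
gripper_width: 0.0271
```

>>> move_arm(
  increments="0 -0.001 0 0 0 0 0; 0 -0.001 0 0 0 0 0",
)

```text
time: 7.15
eef_pos: [0.6185, -0.1066, 0.117]
tool_rot: [-0.341, 0.341, 0.62, -0.619]
contact_force: [2.7, -0.3, -6.8]
gripper_width: 0.0273
```

>>> move_arm(
  increments="0 -0.0007 0 0 0 0 0; 0 -0.0007 0 0 0 0 0",
)

```text
time: 7.35
eef_pos: [0.6185, -0.1066, 0.1177]
tool_rot: [-0.341, 0.341, 0.62, -0.619]
contact_force: [1.3, -0.8, -6.6]
gripper_width: 0.0273
```

>>> move_arm(
  increments="0 -0.0007 0 0 0 0 0; 0 -0.0007 0 0 0 0 0",
)

```text
time: 7.55
eef_pos: [0.6185, -0.1066, 0.1183]
tool_rot: [-0.341, 0.341, 0.62, -0.619]
contact_force: [3.3, 0.4, -7.4]
gripper_width: 0.0269
```

>>> move_arm(
  increments="0 -0.0005 0 0 0 0 0; 0 -0.0005 0 0 0 0 0",
)

```text
time: 7.75
eef_pos: [0.6185, -0.1066, 0.1186]
tool_rot: [-0.341, 0.341, 0.62, -0.619]
contact_force: [3.1, -1.4, -7.9]
gripper_width: 0.0273
```

```bash
python3 -c "
from h import *
goto([.6195,-.1085,.108],-2.57)"
```

```text
t 7.75 p [ 0.6185 -0.1066  0.1186] inc [-0.0022  0.0106  0.0001] [ 0.0001 -0.0071  0.    ] q [ 0.08  0.67  0.1   1.6  -0.08  0.88 -2.37] F [ 3.07 -1.36 -7.91] M [-0.024 -0.843  0.034] w 0.0273
```

>>> move_arm(
  increments="0 -0.0004 0 0 0 0 0; 0 -0.0004 0 0 0 0 0",
)

```text
time: 7.95
eef_pos: [0.6184, -0.1066, 0.1188]
tool_rot: [-0.341, 0.341, 0.619, -0.619]
contact_force: [3.8, -0.9, -10.1]
gripper_width: 0.0275
```

>>> move_arm(
  increments="0 0 0 0 -0.1 0 0; 0 0 0 0 -0.2 0 0; 0 0 0 0 -0.2 0 0",
)

```text
time: 8.25
eef_pos: [0.6184, -0.1066, 0.1188]
tool_rot: [-0.278, 0.277, 0.651, -0.65]
contact_force: [4.7, 0.0, -11.6]
gripper_width: 0.0272
```

```bash
python3 -c "
from h import *
goto([.6195,-.1085,.108],-2.57)"
```

```text
t 8.25 p [ 0.6184 -0.1066  0.1188] inc [-0.0021  0.0108  0.0005] [0.0002 0.1929 0.0004] q [ 0.11  0.67  0.04  1.59 -0.03  0.88 -2.21] F [  4.7    0.03 -11.55] M [ 0.003 -1.066  0.039] w 0.0272
```

>>> move_arm(
  increments="0 0 0 0 -0.1 0 0; 0 0 0 0 -0.2 0 0; 0 0 0 0 -0.3 0 0; 0 0 0 0 -0.3 0 0",
)

```text
time: 8.65
eef_pos: [0.6183, -0.1068, 0.1188]
tool_rot: [-0.178, 0.178, 0.684, -0.684]
contact_force: [4.2, -0.8, -11.4]
gripper_width: 0.027
```

>>> move_arm(
  increments="0 0 0 0 -0.1 0 0; 0 0 0 0 -0.2 0 0; 0 0 0 0 -0.3 0 0; 0 0 0 0 -0.3 0 0",
)

```text
time: 9.05
eef_pos: [0.6182, -0.1068, 0.1188]
tool_rot: [-0.074, 0.074, 0.703, -0.703]
contact_force: [4.0, 0.5, -12.1]
gripper_width: 0.0275
```

```bash
python3 -c "
from h import *
goto([.6195,-.1085,.108],-2.57)"
```

```text
t 9.05 p [ 0.6182 -0.1068  0.1188] inc [-0.0016  0.0108  0.0014] [-2.000e-04  7.897e-01  5.000e-04] q [ 0.21  0.67 -0.13  1.59  0.1   0.89 -1.73] F [  3.99   0.52 -12.08] M [-1.000e-03 -1.028e+00  8.500e-02] w 0.0275
```

>>> move_arm(
  increments="0 0 0 0 -0.1 0 0; 0 0 0 0 -0.2 0 0; 0 0 0 0 -0.3 0 0; 0 0 0 0 -0.3 0 0",
)

```text
time: 9.45
eef_pos: [0.6182, -0.107, 0.1188]
tool_rot: [-0.032, 0.032, -0.706, 0.706]
contact_force: [4.6, -0.2, -12.4]
gripper_width: 0.0273
```

```bash
python3 -c "
from h import *
goto([.6195,-.1085,.108],-2.57)"
```

```text
t 9.45 p [ 0.6182 -0.107   0.1188] inc [-0.0011  0.0108  0.0016] [-3.0000e-04  1.0889e+00  4.0000e-04] q [ 0.26  0.67 -0.21  1.59  0.17  0.9  -1.49] F [  4.58  -0.24 -12.38] M [-0.012 -1.087  0.022] w 0.0273
```

>>> move_arm(
  increments="0 0 0 0 -0.1 0 0; 0 0 0 0 -0.2 0 0; 0 0 0 0 -0.2 0 0",
)

```text
time: 9.75
eef_pos: [0.6182, -0.1071, 0.119]
tool_rot: [-0.102, 0.102, -0.7, 0.7]
contact_force: [4.4, 0.0, -11.6]
gripper_width: 0.0272
```

```bash
python3 -c "
from h import *
goto([.6195,-.1085,.108],-2.57)"
```

```text
t 9.75 p [ 0.6182 -0.1071  0.119 ] inc [-0.0008  0.011   0.0017] [-5.0000e-04  1.2884e+00  4.0000e-04] q [ 0.29  0.68 -0.27  1.59  0.21  0.9  -1.33] F [  4.36   0.03 -11.59] M [-0.032 -1.01   0.025] w 0.0272
```

>>> move_arm(
  increments="0 0 0 0 -0.1 0 0; 0 0 0 0 -0.2 0 0; 0 0 0 0 -0.2 0 0",
)

```text
time: 10.05
eef_pos: [0.6183, -0.1072, 0.1193]
tool_rot: [-0.171, 0.171, -0.686, 0.686]
contact_force: [3.5, -0.2, -9.8]
gripper_width: 0.0274
```

```bash
python3 -c "
from h import *
goto([.6195,-.1085,.108],-2.57)"
```

```text
t 10.05 p [ 0.6183 -0.1072  0.1193] inc [-0.0004  0.0113  0.0017] [-7.000e-04  1.488e+00  1.000e-04] q [ 0.33  0.68 -0.32  1.59  0.26  0.91 -1.17] F [ 3.51 -0.25 -9.77] M [-0.083 -0.893  0.037] w 0.0274
```

>>> move_arm(
  increments="0 -0.0002 0 0 -0.1 0 0; 0 -0.0004 0 0 -0.2 0 0; 0 -0.0006 0 0 -0.3 0 0; 0 -0.0006 0 0 -0.3 0 0",
)

```text
time: 10.45
eef_pos: [0.6184, -0.1072, 0.1198]
tool_rot: [-0.272, 0.272, -0.653, 0.653]
contact_force: [4.4, 0.3, -9.8]
gripper_width: 0.027
```

```bash
python3 -c "
from h import *
goto([.6195,-.1085,.108],-2.57)"
```

```text
t 10.45 p [ 0.6184 -0.1072  0.1198] inc [0.0001 0.0118 0.0017] [-7.0000e-04  1.7878e+00 -0.0000e+00] q [ 0.37  0.69 -0.4   1.58  0.32  0.93 -0.92] F [ 4.36  0.34 -9.82] M [-0.193 -1.018  0.033] w 0.027
```

>>> move_arm(
  increments="0 -0.0002 0 0 -0.1 0 0; 0 -0.0004 0 0 -0.2 0 0; 0 -0.0006 0 0 -0.3 0 0; 0 -0.0006 0 0 -0.3 0 0",
)

```text
time: 10.85
eef_pos: [0.6185, -0.1073, 0.1204]
tool_rot: [-0.366, 0.366, -0.605, 0.605]
contact_force: [4.8, -0.3, -9.6]
gripper_width: 0.0272
```

```bash
python3 -c "
from h import *
goto([.6195,-.1085,.108],-2.57)"
```

```text
t 10.85 p [ 0.6185 -0.1073  0.1204] inc [0.0006 0.0124 0.0014] [-9.0000e-04  2.0876e+00 -1.0000e-04] q [ 0.42  0.71 -0.49  1.58  0.38  0.95 -0.68] F [ 4.77 -0.29 -9.58] M [-0.191 -1.05   0.019] w 0.0272
```

>>> move_arm(
  increments="0 -0.0002 0 0 -0.1 0 0; 0 -0.0004 0 0 -0.2 0 0; 0 -0.0006 0 0 -0.3 0 0; 0 -0.0008 0 0 -0.4 0 0; 0 -0.0008 0 0 -0.4 0 0",
)

```text
time: 11.35
eef_pos: [0.6187, -0.1073, 0.1212]
tool_rot: [-0.479, 0.479, -0.52, 0.52]
contact_force: [4.2, -0.5, -9.7]
gripper_width: 0.0272
```

```bash
python3 -c "
from h import *
goto([.6195,-.1085,.108],-2.57)"
```

```text
t 11.35 p [ 0.6187 -0.1073  0.1212] inc [0.0011 0.0132 0.0009] [-1.2000e-03  2.4876e+00 -3.0000e-04] q [ 0.48  0.73 -0.59  1.58  0.47  0.98 -0.35] F [ 4.17 -0.51 -9.67] M [-0.158 -1.147 -0.016] w 0.0272
```

>>> move_arm(
  increments="0 -0.0002 0 0 -0.1 0 0; 0 -0.0004 0 0 -0.2 0 0; 0 -0.0006 0 0 -0.3 0 0; 0 -0.0008 0 0 -0.4 0 0; 0 -0.0008 0 0 -0.4 0 0",
)

```text
time: 11.85
eef_pos: [0.6188, -0.1073, 0.1219]
tool_rot: [-0.573, 0.573, -0.414, 0.415]
contact_force: [4.8, -0.6, -10.2]
gripper_width: 0.0275
```

```bash
python3 -c "
from h import *
goto([.6195,-.1085,.108],-2.57)"
```

```text
t 11.85 p [ 0.6188 -0.1073  0.1219] inc [0.0013 0.0139 0.0003] [-1.5000e-03  2.8878e+00 -4.0000e-04] q [ 0.53  0.76 -0.7   1.58  0.55  1.01 -0.01] F [  4.78  -0.58 -10.2 ] M [-0.116 -1.338  0.034] w 0.0275
```

>>> move_arm(
  increments="0 -0.0002 0 0 -0.1 0 0; 0 -0.0004 0 0 -0.2 0 0; 0 -0.0006 0 0 -0.3 0 0; 0 -0.0008 0 0 -0.4 0 0; 0 -0.0008 0 0 -0.4 0 0",
)

```text
time: 12.35
eef_pos: [0.6189, -0.1072, 0.1227]
tool_rot: [-0.644, 0.644, -0.292, 0.293]
contact_force: [5.7, -0.8, -8.8]
gripper_width: 0.0273
```

```bash
python3 -c "
from h import *
goto([.6195,-.1085,.108],-2.57)"
```

```text
t 12.35 p [ 0.6189 -0.1072  0.1227] inc [ 0.0013  0.0147 -0.0004] [ 1.7000e-03 -2.9954e+00  3.0000e-04] q [ 0.58  0.79 -0.8   1.57  0.63  1.05  0.32] F [ 5.74 -0.83 -8.85] M [-0.003 -1.368  0.021] w 0.0273
```

>>> move_arm(
  increments="0 -0.0002 0 0 -0.1 0 0; 0 -0.0004 0 0 -0.2 0 0; 0 -0.0004 0 0 -0.2 0 0",
)

```text
time: 12.65
eef_pos: [0.619, -0.1072, 0.1231]
tool_rot: [-0.67, 0.67, -0.226, 0.227]
contact_force: [5.4, 0.3, -9.4]
gripper_width: 0.0273
```

```bash
python3 -c "
from h import *
goto([.6195,-.1085,.108],-2.57)"
```

```text
t 12.65 p [ 0.619  -0.1072  0.1231] inc [ 0.0012  0.0151 -0.0007] [ 1.7000e-03 -2.7954e+00  1.0000e-04] q [ 0.6   0.8  -0.85  1.57  0.66  1.08  0.49] F [ 5.45  0.34 -9.39] M [ 0.088 -1.39   0.024] w 0.0273
```

>>> move_arm(
  increments="0 -0.0002 0 0 -0.1 0 0; 0 -0.0002 0 0 -0.1 0 0",
)

```text
time: 12.85
eef_pos: [0.619, -0.1071, 0.1233]
tool_rot: [-0.68, 0.68, -0.193, 0.193]
contact_force: [5.6, 0.0, -9.5]
gripper_width: 0.0275
```

```bash
cat > g.py <<'E'
from h import *
M=[];F=[]
for _ in range(3):
    s=observe();M.append(s["torque"]);F.append(s["contact_force"]);capture("side")
print("M",np.mean(M,0).round(3),"F",np.mean(F,0).round(2))
goto([.6195,-.1085,.108],-2.57)
E
python3 g.py
```

```text
M [ 0.092 -1.421  0.019] F [ 5.39 -0.08 -9.94]
t 13.0 p [ 0.619  -0.1071  0.1233] inc [ 0.0011  0.0153 -0.0009] [ 2.0000e-03 -2.6969e+00 -2.0000e-04] q [ 0.61  0.81 -0.88  1.57  0.68  1.09  0.58] F [  5.8    0.43 -10.2 ] M [ 0.156 -1.437  0.028] w 0.0274
```

>>> move_arm(
  increments="0 -0.0002 0 0 -0.1 0 0; 0 -0.0002 0 0 -0.1 0 0",
)

```text
time: 13.2
eef_pos: [0.619, -0.1071, 0.1234]
tool_rot: [-0.689, 0.689, -0.158, 0.159]
contact_force: [5.3, 0.2, -11.5]
gripper_width: 0.0273
```

```bash
python3 g.py
```

```text
M [ 0.21  -1.462 -0.029] F [  6.09   0.32 -11.29]
t 13.35 p [ 0.619  -0.1071  0.1234] inc [ 0.0011  0.0154 -0.0011] [ 1.800e-03 -2.597e+00 -2.000e-04] q [ 0.62  0.82 -0.9   1.57  0.7   1.1   0.66] F [  5.82   0.51 -10.06] M [ 0.177 -1.491  0.031] w 0.0278
```

>>> move_arm(
  increments="0 0 0 0 -0.05 0 0; 0 0 0 0 -0.05 0 0",
)

```text
time: 13.55
eef_pos: [0.619, -0.107, 0.1235]
tool_rot: [-0.693, 0.693, -0.142, 0.142]
contact_force: [4.9, -0.7, -10.4]
gripper_width: 0.0273
```

```bash
python3 g.py
```

```text
M [ 0.224 -1.465 -0.039] F [  5.68   0.2  -10.62]
t 13.7 p [ 0.619  -0.107   0.1235] inc [ 0.001   0.0155 -0.0012] [ 1.7000e-03 -2.5472e+00 -1.0000e-04] q [ 0.63  0.82 -0.91  1.57  0.71  1.11  0.7 ] F [  5.73  -0.66 -10.52] M [ 0.249 -1.506 -0.008] w 0.0269
```

```bash
sed -i 's/range(3)/range(10)/' g.py; python3 g.py
```

```text
M [ 0.24  -1.491 -0.022] F [  5.4    0.38 -10.61]
t 14.2 p [ 0.619  -0.107   0.1235] inc [ 0.001   0.0155 -0.0012] [ 1.8000e-03 -2.5472e+00 -1.0000e-04] q [ 0.63  0.82 -0.91  1.57  0.71  1.11  0.7 ] F [  5.88   0.77 -11.11] M [ 0.238 -1.466 -0.003] w 0.0273
```

>>> move_arm(
  increments="0 0 0 0 -0.05 0 0; 0 0 0 0 -0.05 0 0",
)

```text
time: 14.4
eef_pos: [0.6191, -0.107, 0.1235]
tool_rot: [-0.696, 0.696, -0.124, 0.125]
contact_force: [4.9, 0.7, -11.2]
gripper_width: 0.0272
```

```bash
python3 g.py
```

```text
M [ 0.313 -1.47  -0.068] F [  5.26   0.59 -10.41]
t 14.9 p [ 0.619  -0.1069  0.1235] inc [ 0.001   0.0155 -0.0013] [ 1.6000e-03 -2.4975e+00  1.0000e-04] q [ 0.63  0.83 -0.93  1.57  0.72  1.11  0.75] F [  5.02   0.7  -11.69] M [ 0.312 -1.494 -0.048] w 0.0273
```

>>> move_arm(
  increments="0 0.0004 0 0 0.03 0 0; 0 0.0004 0 0 0.03 0 0.05; 0 0.0004 0 0 0.03 0 0.05; 0 0.0004 0 0 0.03 0 0.05; 0 0.0004 0 0 0.03 0 0.05",
)

```text
time: 15.4
eef_pos: [0.6182, -0.1066, 0.1239]
tool_rot: [-0.694, 0.695, -0.133, 0.133]
contact_force: [0.9, 0.8, -1.1]
gripper_width: 0.0491
```

```bash
python3 - <<'E'
from h import *
c=capture("wrist");cv2.imwrite("pics/w12.png",c["image"])
c=capture("side");cv2.imwrite("pics/s9.png",cv2.resize(c["image"][170:270,200:320],None,fx=6,fy=6))
goto([.6195,-.1085,.16],1.2)
E
```

```text
t 15.5 p [ 0.6183 -0.1067  0.1236] inc [ 0.0018 -0.0364 -0.0012] [ 0.0003 -0.0076  0.    ] q [ 0.63  0.83 -0.92  1.57  0.71  1.11  0.73] F [-0.5  -1.22 -0.84] M [-0.015 -0.182  0.027] w 0.0498
```

View pics/w12.png

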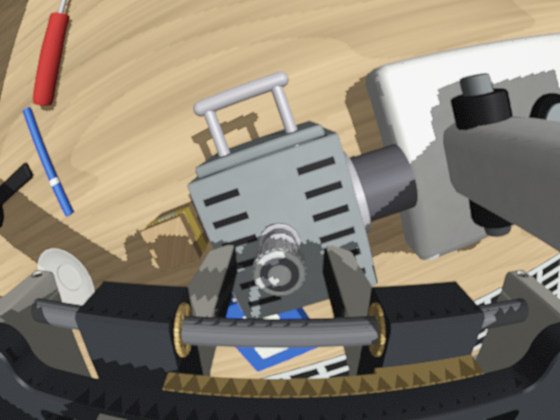

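View pics/s9.png

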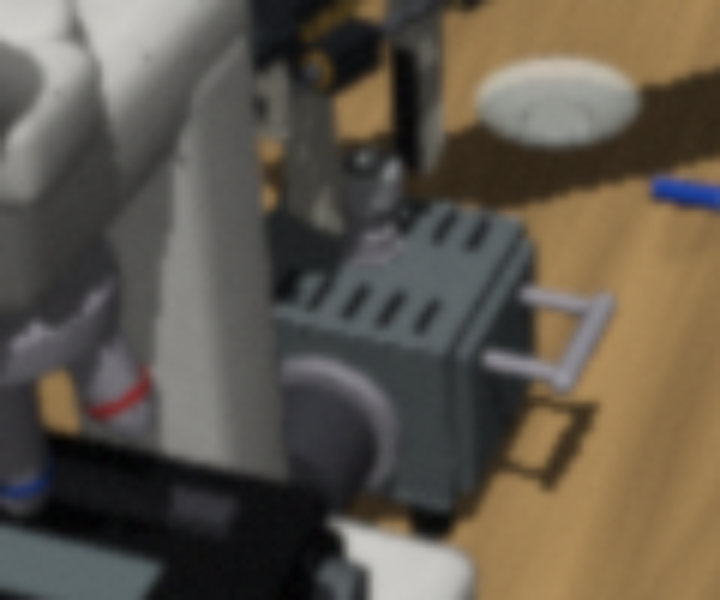

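>>> move_arm(
  increments="0.001 -0.015 0 0 0 0 0.05; 0 -0.035 0 0 0 0 0.05; 0 -0.07 0 0 0.1 0 0.05; 0 -0.07 0 0 0.24 0 0.05; 0 -0.07 0 0 0.38 0 0.05",
)

```text
time: 16.0
eef_pos: [0.6194, -0.1061, 0.1959]
tool_rot: [0.657, -0.656, 0.262, -0.265]
contact_force: [0.1, -1.0, -1.3]
gripper_width: 0.0499
```

```bash
python3 - <<'E'
from h import *
c=capture("side");cv2.imwrite("pics/s10.png",c["image"])
goto([.5195,-.0985,.19],-.045)
E
```

```text
t 16.05 p [ 0.6191 -0.1062  0.1955] inc [-0.077   0.0052 -0.0636] [-0.0027  0.8487  0.0012] q [ 0.61  0.72 -0.87  1.49  0.57  1.2   0.45] F [-0.45  0.16  0.43] M [-0.017 -0.168 -0.038] w 0.05
```

View pics/s10.png

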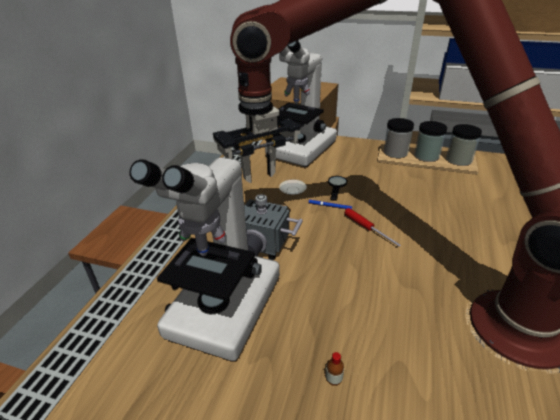

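>>> move_arm(
  increments="-0.025 0 -0.02 0 0.14 0 0.04; -0.05 0 -0.04 0 0.28 0 0.03; -0.065 0 -0.055 0 0.42 0 0.025; -0.077 0 -0.064 0 0.56 0 0.025; -0.077 0 -0.064 0 0.7 0 0.025",
)

```text
time: 16.55
eef_pos: [0.5165, -0.0999, 0.1941]
tool_rot: [-0.526, 0.527, -0.472, 0.472]
contact_force: [0.2, -0.5, 0.8]
gripper_width: 0.025
```

```bash
python3 - <<'E'
from h import *
goto([.5195,-.0985,.15],-.045)
E
```

```text
t 16.55 p [ 0.5165 -0.0999  0.1941] inc [-0.0011  0.0441  0.0032] [0.0012 0.1554 0.0008] q [ 0.63  0.52 -0.74  1.78  0.41  1.   -0.16] F [ 0.2  -0.5   0.83] M [-0.056 -0.144 -0.027] w 0.025
```

>>> move_arm(
  increments="-0.001 0.02 0.003 0 0.12 0 0.025; -0.001 0.045 0.003 0 0.155 0 0.025; -0.001 0.064 0.003 0 0.155 0 0.025; -0.001 0.064 0.003 0 0.155 0 0.025; -0.001 0.064 0.003 0 0.155 0 0.025",
)

```text
time: 17.05
eef_pos: [0.5218, -0.0985, 0.1299]
tool_rot: [-0.49, 0.49, -0.51, 0.51]
contact_force: [-0.8, -0.7, -0.3]
gripper_width: 0.0251
```

```bash
python3 - <<'E'
from h import *
s=observe();c=capture("wrist");im=c["image"].copy()
u,v=wproj(c,s,(.5195,-.0985,.0935));print(u,v)
cv2.imwrite("pics/w13.png",im)
c=capture("side");cv2.imwrite("pics/s11.png",cv2.resize(c["image"][150:270,200:340],None,fx=5,fy=5))
c=capture("top");cv2.imwrite("pics/t2.png",c["image"])
goto([.5195,-.0985,.12],-.045)
E
```

```text
274.4495039684719 227.51410586496604
t 17.2 p [ 0.5224 -0.0988  0.1305] inc [-0.0001  0.0105 -0.0029] [-0.0026  0.0035 -0.    ] q [ 0.56  0.59 -0.65  1.85  0.46  0.85 -0.35] F [-0.99 -0.14 -0.12] M [-0.083 -0.088  0.054] w 0.0252
```

View pics/w13.png

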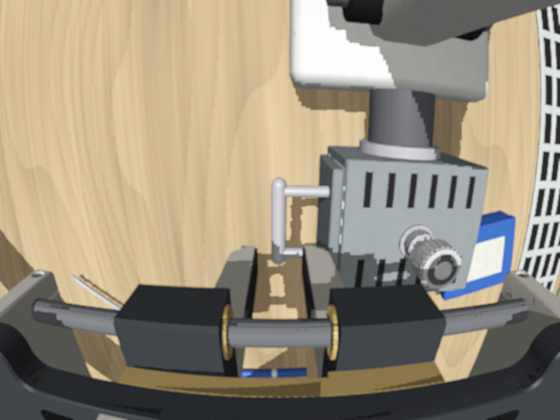

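View pics/s11.png

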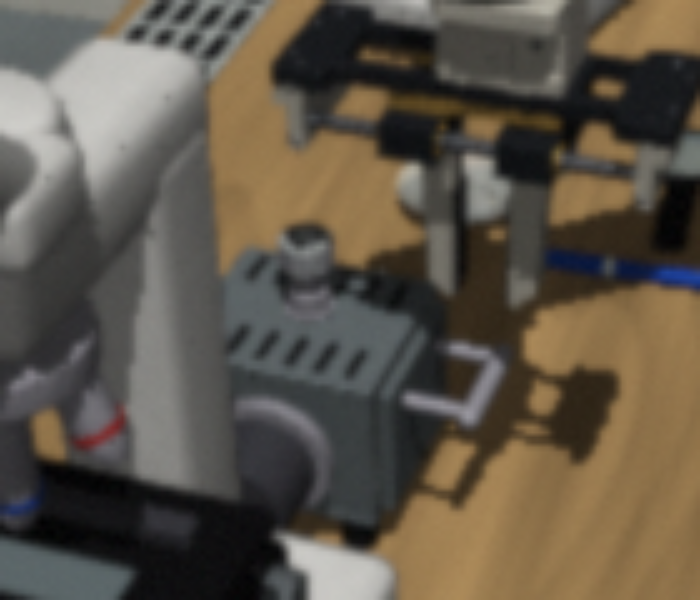

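```bash
python3 - <<'E'
from h import *
c=capture("side")
for dx in(-.0125-.005,.0125+.005):
 for z in(.13,.14,.15):
  u,v=proj(c,(.5222+dx,-.0985,z));print(dx,z,round((u-200)*5),round((v-150)*5))
for x,z in((.5195,.0935),(.5195,.088)):
  u,v=proj(c,(x,-.0985,z));print("handle",round((u-200)*5),round((v-150)*5))
goto([.5195,-.0985,.12],-.045)
E
```

```text
-0.0175 0.13 514 324
-0.0175 0.14 514 307
-0.0175 0.15 515 290
0.0175 0.13 446 312
0.0175 0.14 446 296
0.0175 0.15 445 279
handle 484 377
handle 484 386
t 17.25 p [ 0.5222 -0.0988  0.1304] inc [-0.0002  0.0104 -0.0027] [-0.0023  0.0033  0.0001] q [ 0.56  0.59 -0.64  1.85  0.46  0.85 -0.35] F [-0.08  0.65 -0.44] M [-0.058 -0.134  0.024] w 0.0249
```

>>> move_arm(
  increments="0 0.01 0 0.04 0 0 0.025; 0 0.02 0 0.08 0 0 0.025; 0 0.03 0 0.08 0 0 0.025; 0 0.04 0 0.08 0 0 0.025; 0 0.04 0 0.08 0 0 0.025",
)

```text
time: 17.75
eef_pos: [0.5211, -0.0989, 0.0881]
tool_rot: [-0.508, 0.47, -0.49, 0.53]
contact_force: [0.4, 0.2, -0.5]
gripper_width: 0.0247
```

```bash
python3 - <<'E'
from h import *
s=observe();c=capture("wrist");im=c["image"].copy()
cv2.imwrite("pics/w14.png",im)
c=capture("side");cv2.imwrite("pics/s12.png",cv2.resize(c["image"][150:270,200:340],None,fx=5,fy=5))
goto([.5195,-.0985,.071],-.045)
E
```

```text
t 17.85 p [ 0.522  -0.0987  0.0891] inc [-0.0001  0.0179 -0.0039] [-0.0801  0.0031 -0.0005] q [ 0.54  0.61 -0.59  1.96  0.56  0.64 -0.43] F [-0.3   0.42  0.54] M [-0.072 -0.013  0.049] w 0.0248
```

View pics/w14.png

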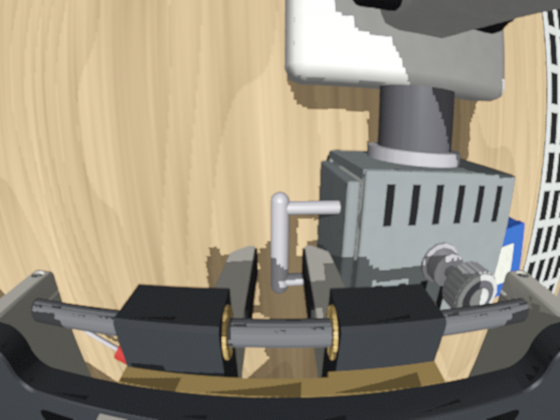

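View pics/s12.png

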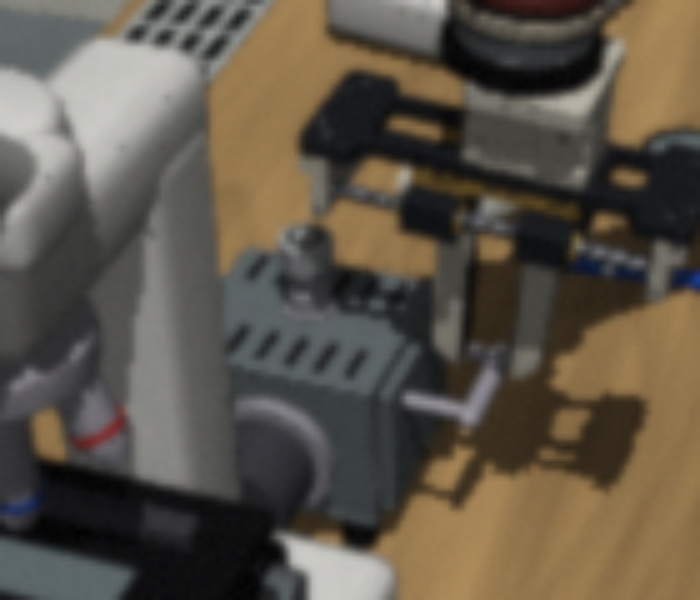

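>>> move_arm(
  increments="-0.003 0 0 0.08 0 0 0.025; -0.003 0 0 0.12 0 0 0.025; -0.003 0.006 0.001 0.12 0 0 0.025; -0.003 0.012 0.002 0.12 0 0 0.025; -0.003 0.012 0.002 0.12 0 0 0.025",
)

```text
time: 18.35
eef_pos: [0.5252, -0.096, 0.0767]
tool_rot: [-0.536, 0.438, -0.457, 0.559]
contact_force: [-0.1, -0.6, -1.4]
gripper_width: 0.025
```

```bash
python3 - <<'E'
from h import *
s=observe();c=capture("wrist");im=c["image"].copy()
cv2.imwrite("pics/w15.png",im)
c=capture("side");cv2.imwrite("pics/s13.png",cv2.resize(c["image"][150:270,200:340],None,fx=5,fy=5))
goto([.5255,-.0957,.0714],-.045)
E
```

```text
t 18.45 p [ 0.5252 -0.0959  0.0771] inc [-0.0002  0.0057 -0.0008] [-0.1999  0.0028 -0.0008] q [ 0.49  0.59 -0.49  2.07  0.67  0.42 -0.54] F [-0.43  0.55  0.37] M [-0.038  0.133  0.001] w 0.0252
```

View pics/w15.png

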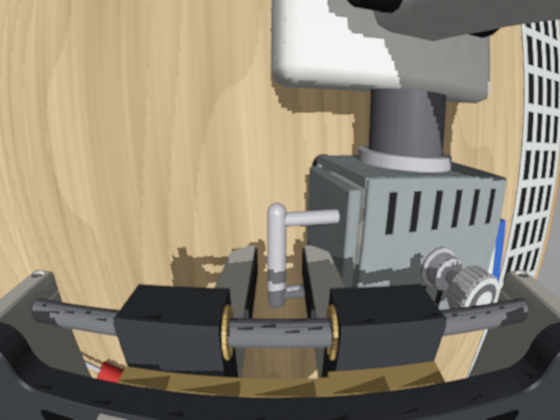

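View pics/s13.png

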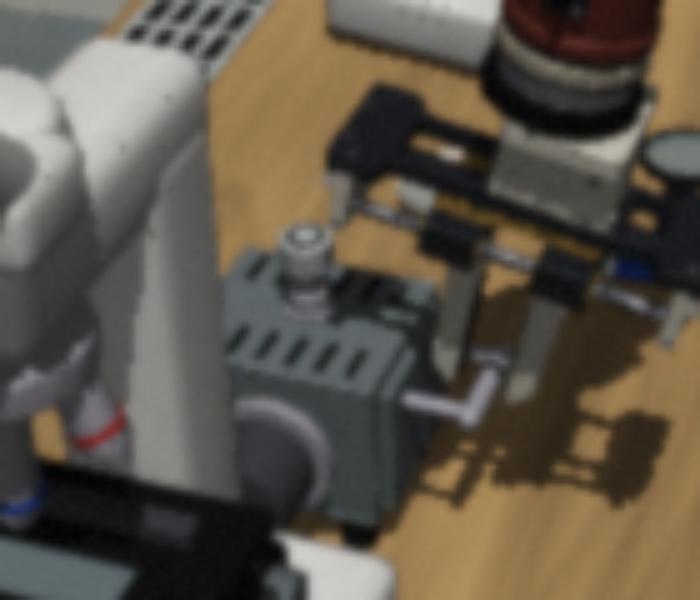

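>>> move_arm(
  increments="0 0.004 -0.001 0 0 0 0.025; 0 0.007 -0.001 0 0 0 0.025; 0 0.007 -0.001 0 0 0 0.015; 0 0.007 -0.001 0 0 0 0.005; 0 0.007 -0.001 0 0 0 0.0",
)

```text
time: 18.95
eef_pos: [0.5248, -0.0959, 0.0703]
tool_rot: [-0.536, 0.438, -0.457, 0.559]
contact_force: [0.1, 0.4, -2.1]
gripper_width: 0.0104
```

>>> move_arm(
  increments="0 0 0 0 0 0 0; 0 0 0 0 0 0 0",
)

```text
time: 19.15
eef_pos: [0.5248, -0.096, 0.0703]
tool_rot: [-0.536, 0.438, -0.457, 0.559]
contact_force: [-0.4, 0.1, -1.6]
gripper_width: 0.0099
```

```bash
python3 - <<'E'
from h import *
s=observe();c=capture("wrist");im=c["image"].copy()
cv2.imwrite("pics/w16.png",im)
c=capture("side");cv2.imwrite("pics/s14.png",cv2.resize(c["image"][150:270,200:340],None,fx=5,fy=5))
goto([.5255,-.0957,.0714],-.045)
E
```

```text
t 19.25 p [ 0.5248 -0.096   0.0703] inc [-0.0003 -0.001   0.0009] [-0.2     0.0028 -0.0005] q [ 0.48  0.59 -0.47  2.08  0.68  0.4  -0.56] F [ 0.28  0.46 -1.29] M [ 0.059  0.087 -0.002] w 0.0103
```

View pics/w16.png

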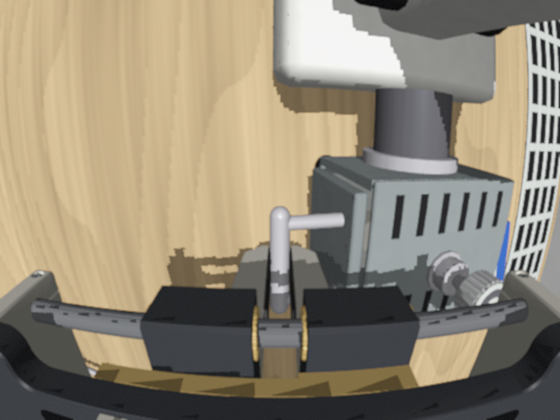

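View pics/s14.png

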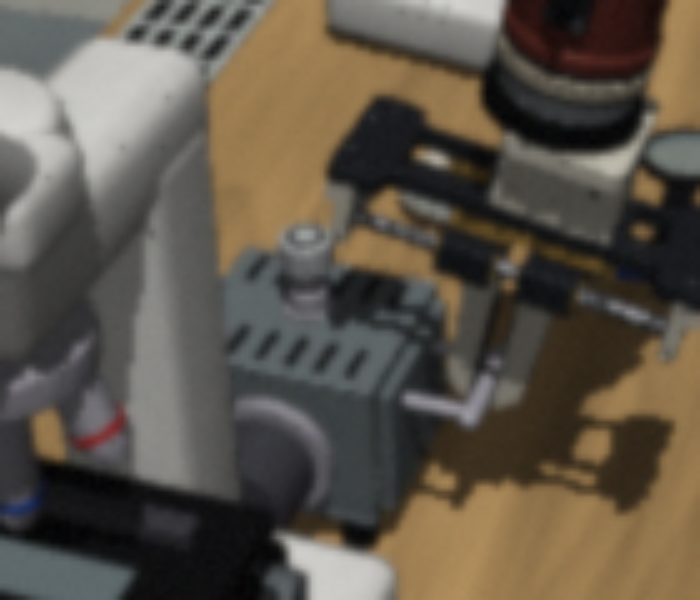

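>>> move_arm(
  increments="0 -0.0004 -0.002 0 0 0 0; 0 -0.001 -0.005 0 0 0 0; 0 -0.001 -0.005 0 0 0 0",
)

```text
time: 19.55
eef_pos: [0.5193, -0.0957, 0.0703]
tool_rot: [-0.536, 0.438, -0.457, 0.559]
contact_force: [0.3, -0.2, -1.2]
gripper_width: 0.0097
```

```bash
python3 - <<'E'
from h import *
goto([.4608,-.0928,.0703],-.045)
E
```

```text
t 19.55 p [ 0.5193 -0.0957  0.0703] inc [-0.0004 -0.0116 -0.0574] [-0.1996  0.003  -0.0003] q [ 0.48  0.59 -0.47  2.09  0.69  0.39 -0.56] F [ 0.33 -0.18 -1.18] M [ 0.057  0.036 -0.009] w 0.0097
```

>>> move_arm(
  increments="0 -0.001 -0.005 0 0 0 0; 0 -0.002 -0.01 0 0 0 0; 0 -0.002 -0.01 0 0 0 0",
)

```text
time: 19.85
eef_pos: [0.5082, -0.0952, 0.0702]
tool_rot: [-0.535, 0.439, -0.457, 0.558]
contact_force: [-1.0, 1.0, -0.1]
gripper_width: 0.0103
```

```bash
python3 - <<'E'
from h import *
goto([.4608,-.0928,.0703],-.045)
c=capture("side");cv2.imwrite("pics/s15.png",cv2.resize(c["image"][150:270,200:340],None,fx=5,fy=5))
E
```

```text
t 19.85 p [ 0.5082 -0.0952  0.0702] inc [-0.0004 -0.0094 -0.0465] [-0.1985  0.0031  0.    ] q [ 0.48  0.58 -0.46  2.12  0.69  0.37 -0.57] F [-1.02  1.02 -0.07] M [0.124 0.324 0.033] w 0.0103
```

View pics/s15.png

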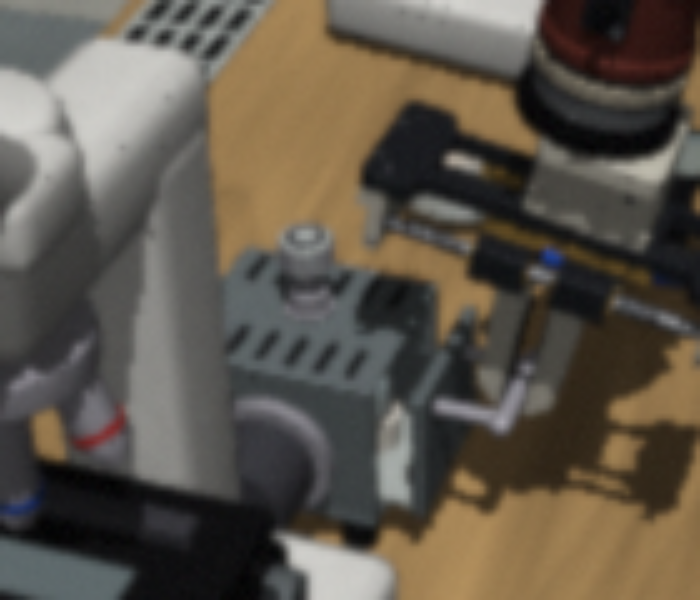

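>>> move_arm(
  increments="0 -0.001 -0.005 0 0 0 0; 0 -0.002 -0.011 0 0 0 0; 0 -0.0034 -0.017 0 0 0 0; 0 -0.0046 -0.023 0 0 0 0; 0 -0.0046 -0.023 0 0 0 0",
)

```text
time: 20.4
eef_pos: [0.4845, -0.094, 0.0702]
tool_rot: [-0.535, 0.439, -0.457, 0.558]
contact_force: [-1.6, 2.7, 1.1]
gripper_width: 0.0098
```

```bash
python3 - <<'E'
from h import *
goto([.4598,-.0928,.0703],-.045)
E
```

```text
t 20.4 p [ 0.4845 -0.094   0.0702] inc [-0.0002 -0.005  -0.0243] [-0.1983  0.0034 -0.    ] q [ 0.47  0.55 -0.44  2.18  0.71  0.33 -0.59] F [-1.63  2.66  1.07] M [0.407 0.343 0.05 ] w 0.0098
```

>>> move_arm(
  increments="0 -0.001 -0.005 0 0 0 0; 0 -0.002 -0.010 0 0 0 0; 0 -0.003 -0.015 0 0 0 0; 0 -0.003 -0.015 0 0 0 0",
)

```text
time: 20.8
eef_pos: [0.4698, -0.0933, 0.0702]
tool_rot: [-0.536, 0.438, -0.457, 0.558]
contact_force: [-0.9, 2.1, 1.2]
gripper_width: 0.0101
```

```bash
python3 - <<'E'
from h import *
goto([.4598,-.0928,.0703],-.045)
E
```

```text
t 20.8 p [ 0.4698 -0.0933  0.0702] inc [-0.0001 -0.002  -0.0098] [-0.1991  0.0035 -0.0003] q [ 0.47  0.53 -0.43  2.22  0.72  0.3  -0.6 ] F [-0.93  2.1   1.16] M [0.61  0.26  0.138] w 0.0101
```

>>> move_arm(
  increments="0 -0.0008 -0.004 0 0 0 0; 0 -0.0014 -0.007 0 0 0 0; 0 -0.0014 -0.007 0 0 0 0",
)

```text
time: 21.1
eef_pos: [0.4633, -0.093, 0.0702]
tool_rot: [-0.536, 0.438, -0.457, 0.559]
contact_force: [0.5, 3.5, 0.6]
gripper_width: 0.01
```

>>> move_arm(
  increments="0 -0.0002 -0.001 0 0 0 0; 0 -0.0004 -0.002 0 0 0 0; 0 -0.0004 -0.002 0 0 0 0",
)

```text
time: 21.4
eef_pos: [0.4619, -0.093, 0.0702]
tool_rot: [-0.536, 0.438, -0.457, 0.559]
contact_force: [0.3, 3.3, -1.1]
gripper_width: 0.01
```

>>> move_arm(
  increments="0 -0.0002 -0.001 0 0 0 0; 0 -0.0002 -0.001 0 0 0 0",
)

```text
time: 21.6
eef_pos: [0.4608, -0.0929, 0.0702]
tool_rot: [-0.536, 0.438, -0.457, 0.559]
contact_force: [1.6, 4.4, -0.8]
gripper_width: 0.0101
```

```bash
python3 - <<'E'
from h import *
goto([.4598,-.0928,.0703],-.045)
E
```

```text
t 21.6 p [ 0.4608 -0.0929  0.0702] inc [-0.0001 -0.0003 -0.001 ] [-0.2005  0.0033 -0.0009] q [ 0.46  0.52 -0.41  2.24  0.73  0.28 -0.61] F [ 1.6   4.37 -0.82] M [ 0.929 -0.124  0.169] w 0.0101
```

>>> move_arm(
  increments="0 -0.0002 -0.001 0 0 0 0; 0 -0.0002 -0.001 0 0 0 0",
)

```text
time: 21.8
eef_pos: [0.4599, -0.0929, 0.0702]
tool_rot: [-0.536, 0.438, -0.457, 0.559]
contact_force: [2.0, 4.7, -2.1]
gripper_width: 0.0099
```

>>> move_arm(
  increments="0 -0.0002 -0.001 0 0 0 0; 0 -0.0002 -0.001 0 0 0 0",
)

```text
time: 22.0
eef_pos: [0.4599, -0.0929, 0.0703]
tool_rot: [-0.537, 0.437, -0.456, 0.559]
contact_force: [3.3, 4.6, -4.5]
gripper_width: 0.0097
```

```bash
python3 g.py
```

```text
M [ 0.925 -0.623  0.188] F [ 4.08  4.37 -4.48]
t 22.5 p [ 0.4599 -0.0929  0.0703] inc [ 0.0089 -0.0048  0.1644] [-0.0794  2.5172 -0.2558] q [ 0.46  0.52 -0.41  2.25  0.73  0.27 -0.62] F [ 2.99  3.89 -5.25] M [ 0.925 -0.643  0.126] w 0.0099
```

>>> move_arm(
  increments="0 0.0002 0.001 0 0 0 0; 0 0.0002 0.001 0 0 0 0.026; 0 0.0002 0.001 0 0 0 0.026; 0 0.0002 0.001 0 0 0 0.026; 0 0.0002 0.001 0 0 0 0.026",
)

```text
time: 23.0
eef_pos: [0.459, -0.0943, 0.07]
tool_rot: [-0.535, 0.438, -0.457, 0.559]
contact_force: [0.9, -0.5, -0.5]
gripper_width: 0.0256
```

```bash
python3 - <<'E'
from h import *
goto([.4598,-.0928,.0703],-.045)
c=capture("wrist");cv2.imwrite("pics/w17.png",c["image"])
c=capture("side");cv2.imwrite("pics/s16.png",cv2.resize(c["image"][150:270,200:340],None,fx=5,fy=5))
E
```

```text
t 23.0 p [ 0.459  -0.0943  0.07  ] inc [-0.0016 -0.0001  0.0008] [-0.1989  0.0015  0.0011] q [ 0.47  0.52 -0.41  2.25  0.73  0.28 -0.61] F [ 0.91 -0.54 -0.48] M [-0.062  0.068 -0.025] w 0.0256
```

View pics/w17.png

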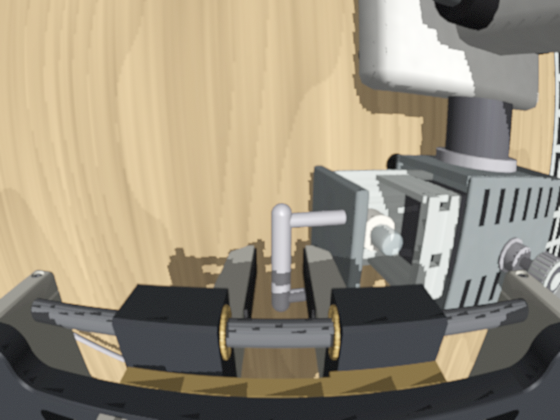

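View pics/s16.png

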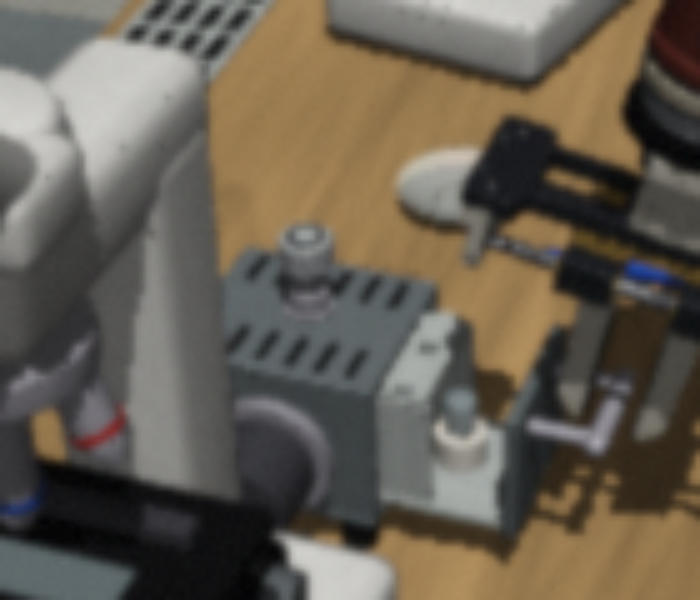

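>>> move_arm(
  increments="0 -0.008 0 0 0 0 0.026; 0 -0.016 0 0 0 0 0.026; 0 -0.024 0 0 0 0 0.026; 0 -0.035 0.003 0 0 0 0.026; 0 -0.05 0.006 -0.04 0 0 0.026",
)

```text
time: 23.6
eef_pos: [0.4531, -0.0932, 0.1202]
tool_rot: [-0.526, 0.45, -0.469, 0.548]
contact_force: [-0.2, -0.6, -0.3]
gripper_width: 0.0263
```

>>> move_arm(
  increments="0 -0.03 0 -0.05 0 0 0.03; 0 -0.06 0 -0.1 0 0 0.03; 0 -0.09 0 -0.16 0 0 0.03; 0 -0.1 0 -0.16 0 0 0.03; 0 -0.1 0 -0.16 0 0 0.03",
)

```text
time: 24.1
eef_pos: [0.4401, -0.0926, 0.2198]
tool_rot: [-0.49, 0.489, -0.51, 0.511]
contact_force: [0.2, -0.3, 0.2]
gripper_width: 0.0298
```

```bash
python3 - <<'E'
from h import *
goto([.4598,-.0928,.2],-.045)
c=capture("side");cv2.imwrite("pics/s17.png",cv2.resize(c["image"][150:270,200:340],None,fx=5,fy=5))
c=capture("top");cv2.imwrite("pics/t3.png",c["image"])
E
```

```text
t 24.1 p [ 0.4401 -0.0926  0.2198] inc [-0.0006  0.0199  0.0197] [-0.0029  0.0025  0.0009] q [ 0.74  0.37 -0.79  1.93  0.32  0.96 -0.25] F [ 0.22 -0.28  0.22] M [-0.08  -0.071 -0.003] w 0.0298
```

View pics/s17.png

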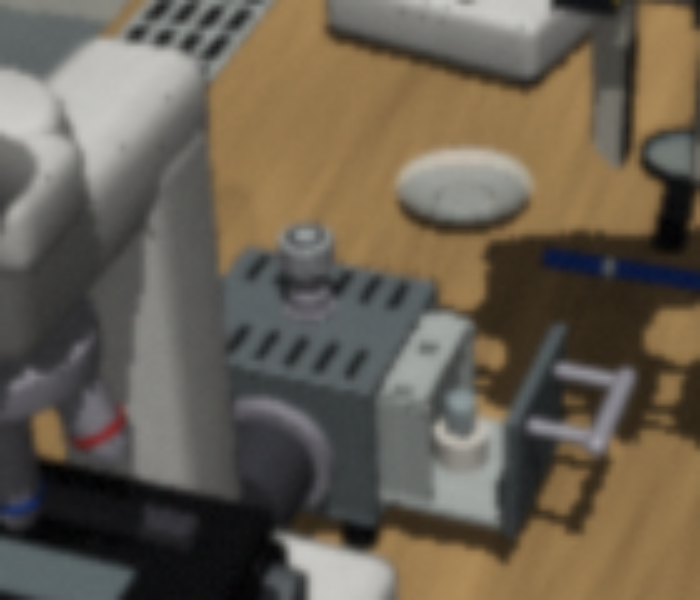

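View pics/t3.png

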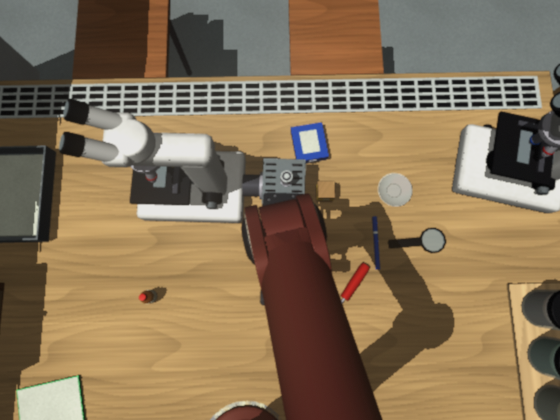

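```bash
python3 - <<'E'
from h import *
c=capture("side")
S=lambda x,y,k,u0,v0:((x+.5)/k+u0-.5,(y+.5)/k+v0-.5)
a=onz(c,*S(464.5,282,6,220,180),.088);b=onz(c,*S(614,409,5,200,150),.088);print(a,b,a-b)
# head top: fixed xy, solve z
for p in (S(246,130,6,220,180),S(307,235,5,200,150)):
    zs=np.linspace(.13,.17,81);print(p,zs[np.argmin([abs(proj(c,(.619,-.109,z))[1]-p[1]) for z in zs])])
s=observe();print(s["time"],s["contact_force"])
E
```

```text
[ 0.51974571 -0.10082229  0.088     ] [ 0.45369664 -0.09912402  0.088     ] [ 0.06604908 -0.00169827  0.        ]
(260.5833333333333, 201.25) 0.14250000000000002
(261.0, 196.6) 0.1565
24.25 [ 0.41465394  0.01833444 -0.3894286 ]
```

```bash
python3 -c "
from bench import sign_off
print(sign_off())"
```

```text
the job is handed in; nothing more can be done
None
```

The screw is parked up on its thread, the lamp drawer is out at its stop, and I handed the job in at about 24 s.

**Screw:** I lifted the head about 10.8 mm until it met the bush, then turned it anticlockwise. The thread caught at roughly 1.2 rad, and I drove it on, lifting as it climbed, until the torque rose at the end stop. The steady upward pull stayed around 8–13 N, spring included. At the stop the turning torque rose by about 0.09 N m before I let go. After release the side camera put the head about 14 mm above its rest height, close to 146.5 mm for the grip point, which is in the parked range.

**Drawer:** I pinched the bar from above and drew it out with only a few newtons. It stopped moving after 64.9 mm. The side camera puts the handle's travel at 66 mm, which agrees with 65 mm within its accuracy.

**Last checks:** The gripper is clear, with contact force near zero. In the last top and side pictures the bystanders I could see were where they started. The carton was hidden under the arm in that top view, so I did not recheck it.

**What went wrong:**
- **First grip on the screw:** the fingertips sat about 22 mm further back than the 11 mm ahead of the TCP that was stated. My first grip closed on top of the screw head, pressing with about 8 N at most. I opened, moved up and regripped lower.
- **Handle grasp:** I tilted the tool 0.2 rad so the gripper cleared the raised screw.

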